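# Unload the tube incubator

## Robot

A 6-joint arm with a two-finger parallel gripper is mounted at the origin on the work surface. World frame = base frame: x ahead of the robot, y to its left, z up, the work surface at z = 0. Lengths are in m, angles in rad, forces in N, time in s.
With the tool pointing down it reaches from about 0.425 to 0.925 m from the base axis. Payload 12.5 kg.
Tool frame: the origin (TCP) lies midway between the tips of the shut fingers; the grasp point (between the pads) lies 19 mm behind it (arm.hold_point_z is the distance from the TCP to the grasp point, in m); z points along the fingers, y is the direction in which the jaws open and shut (so a half turn about z gives the same grasp; the last joint's range is limited). The gripper opens to 85 mm and grips with 20 to 120 N. Pads are 22 mm wide; open, the fingers measure 114 mm over their backs; the gripper's body (76 mm by 85 mm) begins 54 mm behind the grasp point. The pads swing forward as they close: fully open they stand 13 mm farther back than shut.
Start: joints at [-1.318, 0.491, 1.559, -0, 1.092, -0.106], TCP at [0.219, -0.585, 0.231] pointing down, gripper open.
Joint ranges: [-3.1, 3.1], [-0.84, 2.19], [0.05, 2.79], [-1.13, 4.28], [0.06, 2.93], [-2.69, 2.69]. Speed limits (rad/s): [2.22, 2.22, 2.79, 3.14, 3.14, 3.14].

## Interface

Orientations are given as a 3x3 rotation matrix whose columns are the frame's x, y, z axes.
In Python, from cell import arm, eyes gives the robot as it stands. The module is installed in compiled form; this text tells all that it offers.
- The arm moves only by the shell command python3 -m creep 'ROWS' [FORCE]. ROWS is JSON, a list of rows, each an object with "linear": the shift along the tool's x, y, z in mm, a list of three; "turn": the turn about the tool's z in rad; "gripper": the opening, from -1 (shut) to 1 (fully open). A call has 1 to 12 rows; each row is the pose to reach, as a shift and turn from the pose commanded when the call began, along the tool's axes at that moment; what a row does not reach only later rows make up. A row lasts 1/10 s, in which the tool goes at most 50 mm and 8.59 degrees, less where a joint would pass 70% of its speed; a pose out of reach is approached as far as the arm can. A call with a gripper value outside its range is refused whole. The fingers move at their own pace and stop on an object; FORCE is the grip in N (left out, the last holds). Time passes only in rows, so rows that repeat a pose let the fingers close. It gives the time, the measured TCP pose, the force and the opening at its end, in the units of the state.
- arm.read_state(): the state, without advancing time (a new reading comes with each control period).
- eyes.grab_frame(name): name is "scene" or "side" or "wrist"; returns (picture, depth): 420x560x3 uint8, blue, green, red; 420x560 float32, m along the optical axis (not along the pixel's ray), 0 where there is no reading.
- eyes.camera_params(name): a dict with "camera_matrix" (3x3 intrinsics, pixels), "world_from_camera" (4x4, takes a point from camera to world coordinates); the wrist camera has in their place "mount" (4x4, takes a point from camera to tool coordinates, whose origin is the TCP and whose axes are the flange's). Camera axes: x right, y down, z forward; pixel columns grow to the right and rows downward; lengths in m; the calibration is good to about 2 mm. A picture is of the moment at which its call begins: read the wrist's pose just before it. camera_params takes no time and is no camera call.
- arm.job_done(): hands the job in, once; it reports no verdict.
The state is a dict: "time_s": time; "q": joint angles; "joint_velocities": joint speeds; "effort": joint torques, N m; "tcp_pos": TCP position; "tool_rot": TCP orientation; "ft_force": force on the tool from outside, world axes, zero at the start; "torque": the same for the moment, N m; "finger_gap": finger opening in m.
Only numpy, scipy, OpenCV 4.12 (cv2) and the standard library are available. Lean on these libraries where they do the work, as an engineer would, in place of code of your own. Each camera call takes 0.05 s, during which the arm holds its last target.

## Task

The incubation is over: slide the hood's catch all the way to its end and let go of it there, so that it snaps back by itself and the hood springs open. Lift the tube carrier out by its handle, keeping it upright, and set it down flat in the steel tray without dropping it. Then push the empty incubator's hood down until it clicks shut, and leave the other things on the bench where they are.

Things in the scene. Friction and masses are not known exactly. Their poses are not given: they have to be found in the camera images.
- incubator: Fixed white bench-top tube incubator: 315 mm deep (its x from -175 to +140), 220 mm wide (y from -110 to +110), flat case top 85 mm high. Origin on the bench below it; +x runs from its front ledge (with the catch) to its back (hood hinge), z up. In front of the shut hood, x -175 to -113, lies the ledge. Place and yaw vary.
- well (a point): Middle of the floor of the shallow well in which the carrier stands: 126 x 78 mm, 10 mm deep, floor 75 mm above the bench, at (-10, 0, 75) mm in the incubator's frame.
- hood_hinge (a point): Middle of the hood's hinge axis, at (95, 0, 92) mm in the incubator's frame; the axis runs along the incubator's y. Shut, the clear hood is a box without a bottom, 4 mm walls, covering x -113 to +95, y -100 to +100, z 85 to 170 mm of that frame. A finger ridge (x -110 to -100, 130 mm long) stands 14 mm up from the front edge of its top.
- hood (a joint): Hood angle in rad: 0 shut, 1.05 fully open at its stop; latched it rests below 0.02. Unlatched, a spring swings it up in about 1 s and holds it there; its front lower edge is then 270 mm high, straight above the carrier's handle, so the handle is reached from the front with the tool tilted 30 to 45 degrees, its upper part leaning to the machine's front.
- hood_press (a point): Point on the outer face of the hood's top, 30 mm behind the ridge: 165 mm from the hinge axis along the hood, 78 mm off it. To shut the hood, bring the fingertips down behind this face and draw it forwards and down along its arc (2 to 5 N), then press on: over the last 20 mm the hood's pin pushes the catch aside (8 to 18 N) and it clicks.
- catch (a joint): Travel of the hood's catch in m along the incubator's +y: 0 at rest, 0.020 at its end stop. Its spring pulls back with about 1.3 N at rest and 4 N at the end. It frees the hood's pin between 0.012 and 0.016. Let go, it snaps home in about 0.1 s.
- catch_grip (a point): Middle of the top of the catch's dark ribbed thumb grip, a block 20 mm (incubator's x) by 64 mm (y) by 22 mm high on the front ledge; at rest at (-160, 0, 113) mm in the incubator's frame. It is pushed on its -y end face, towards +y. The steel hook and the hood's pin stand behind it, from x -139 mm on.
- carrier: White tube carrier 120 x 70 mm, 0.2 to 0.4 kg, with ten capped tubes (tops 42 mm up). Its handle runs along its x, over the middle: a grey bar 88 mm long, 12 mm thick (y), from 66 to 82 mm above the underside, on posts at x -38 and +38. Origin: middle of the underside. It starts in the incubator's well, its x along the incubator's x.
- tray: Fixed stainless tray, 220 x 180 mm (its x by its y), rim 16 mm high, 3 mm walls and floor. Origin: middle of the underside.
- beaker: Bystander: glass beaker, 72 mm wide, 95 mm high, on the bench between incubator and tray. Origin: underside.
- tip_box: Bystander: blue tip box with clear lid, 125 x 85 x 62 mm. Origin: underside.
- jar: Bystander: amber jar with black lid, 52 mm wide, 85 mm high, on the bench between incubator and tray. Origin: underside.
- pipette: Bystander: pipette lying on the bench, 275 mm long, 26 mm thick, along its x. Origin: underside, near its middle.
- dishes: Bystander: stack of three clear dishes, 92 mm wide, 43 mm high. Origin: underside.

How it is judged:
By the outcome, as a careful person would: the job done as asked, in the order asked, and still so for the second after the job is handed in, with the robot touching nothing.
It also fails if it takes over 72 s, if anything falls off the work surface, if the arm or the gripper's body presses on something with over 40 N, if the wrist force passes 120 N, or if a joint passes its speed limit or range.

## Working session

There is one attempt and no reset: what is moved stays moved. The work goes in short steps, Python scripts to look and compute and a shell command to move; the robot and the scene stay as the last step left them, time stands still between calls to the robot, and variables do not carry over. Pictures are saved under pics/ and viewed, and the job is handed in when it is done.

```bash
ls; mkdir -p pics; cat > h.py <<'E'
import numpy as np, cv2
from cell import arm, eyes
np.set_printoptions(precision=4,suppress=True)
E
python3 - <<'E'
from h import *
s=arm.read_state()
for k,v in s.items(): print(k,np.array(v))
print(arm.hold_point_z)
for n in ("scene","side","wrist"):
    im,d=eyes.grab_frame(n); cv2.imwrite(f"pics/{n}0.png",im); np.save(f"{n}0.npy",d)
    p=eyes.camera_params(n)
    for k,v in p.items(): print(n,k,np.array(v))
E
```

```text
pics
time_s 0.0
q [-1.3176  0.4916  1.5595  0.      1.0917 -0.1056]
joint_velocities [ 0.0003 -0.0008  0.001  -0.0002  0.0001 -0.001 ]
effort [ -0.0024 -61.8454 -26.1595  -0.0001   0.0041   0.    ]
tcp_pos [ 0.2194 -0.585   0.2307]
tool_rot [[ 0.9363  0.3512 -0.0003]
 [ 0.3512 -0.9363  0.0011]
 [ 0.0001 -0.0012 -1.    ]]
ft_force [-0.0554 -0.6852  0.3799]
torque [ 0.0416 -0.0111  0.0145]
finger_gap 0.08558749129931265
0.0187
scene camera_matrix [[443.2195   0.     278.946 ]
 [  0.     443.2195 203.0752]
 [  0.       0.       1.    ]]
scene world_from_camera [[-0.1595  0.629  -0.7608  1.4431]
 [ 0.9872  0.1063 -0.119   0.1082]
 [ 0.006  -0.7701 -0.6379  0.843 ]
 [ 0.      0.      0.      1.    ]]
side camera_matrix [[515.5693   0.     280.4603]
 [  0.     515.5693 199.8047]
 [  0.       0.       1.    ]]
side world_from_camera [[ 0.985  -0.097   0.1428  0.3201]
 [-0.1713 -0.6521  0.7385 -1.2864]
 [ 0.0215 -0.7519 -0.6589  1.2302]
 [ 0.      0.      0.      1.    ]]
wrist camera_matrix [[305.0749   0.     276.1264]
 [  0.     305.0749 210.4356]
 [  0.       0.       1.    ]]
wrist mount [[ 0.0008 -0.9509 -0.3095  0.0794]
 [ 1.      0.0006  0.0009 -0.0004]
 [-0.0006 -0.3095  0.9509 -0.1433]
 [ 0.      0.      0.      1.    ]]
```

```bash
python3 -m creep --help 2>&1 | head -30
```

```text
invalid input: not JSON, or not a number
```

View pics/scene0.png

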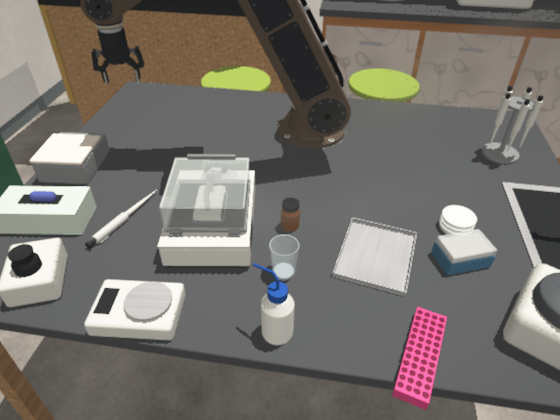

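View pics/side0.png

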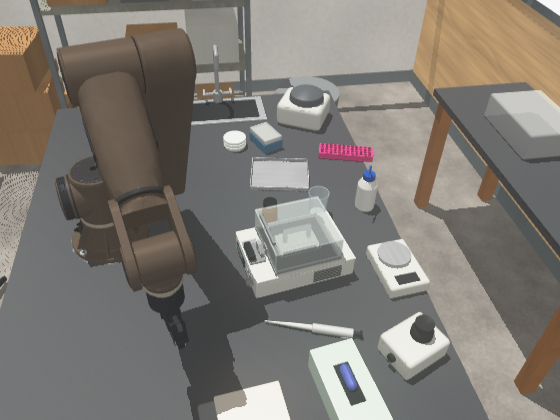

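View pics/wrist0.png

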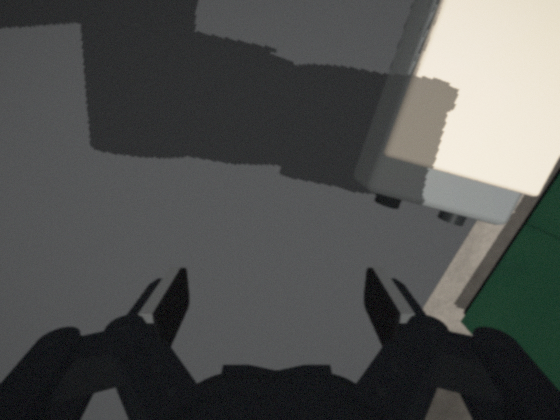

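```bash
cat >> h.py <<'E'
def cloud(n,im,d,T=None):
    p=eyes.camera_params(n); K=np.array(p["camera_matrix"]); W=np.array(p["world_from_camera"]) if T is None else T
    v,u=np.mgrid[0:d.shape[0],0:d.shape[1]]
    P=np.stack([(u-K[0,2])/K[0,0]*d,(v-K[1,2])/K[1,1]*d,d],-1)@W[:3,:3].T+W[:3,3]
    P[d<=0]=np.nan
    return P
def topview(P,im,x0=.2,x1=1.1,y0=-.75,y1=.45,s=600):
    # image: rows = x decreasing, cols = y decreasing
    h=int((x1-x0)*s); w=int((y1-y0)*s); o=np.zeros((h,w,3),np.uint8)
    Q=P.reshape(-1,3);C=im.reshape(-1,3); k=np.isfinite(Q[:,2]);Q=Q[k];C=C[k]
    i=np.argsort(Q[:,2]);Q=Q[i];C=C[i]
    r=((x1-Q[:,0])*s).astype(int);c=((y1-Q[:,1])*s).astype(int);k=(r>=0)&(r<h)&(c>=0)&(c<w)
    o[r[k],c[k]]=C[k]; return o
E
python3 - <<'E'
from h import *
for n in("scene","side"):
    im=cv2.imread(f"pics/{n}0.png");d=np.load(f"{n}0.npy");P=cloud(n,im,d)
    o=topview(P,im,s=600);cv2.imwrite(f"pics/top_{n}.png",o)
    hz=np.nan_to_num(P[...,2],nan=0);hm=cv2.applyColorMap(np.clip(hz*255/.2,0,255).astype(np.uint8),cv2.COLORMAP_JET)
    cv2.imwrite(f"pics/topz_{n}.png",topview(P,hm,s=600))
E
```

```text
(no output)
```

View pics/top_scene.png

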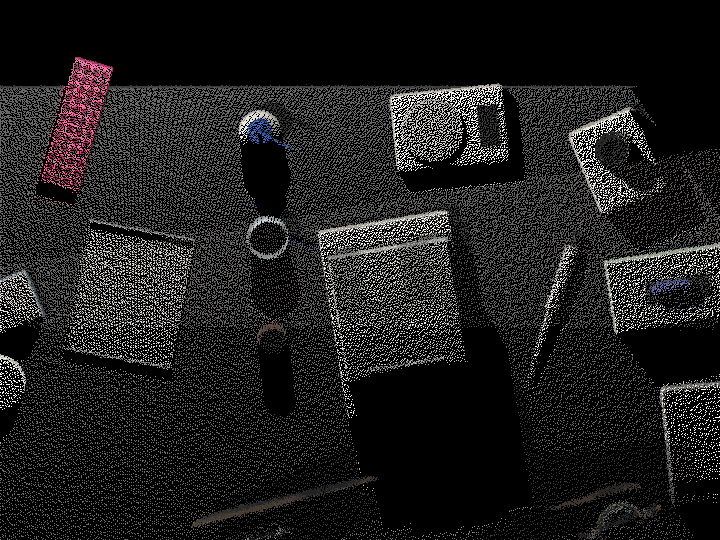

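View pics/topz_scene.png

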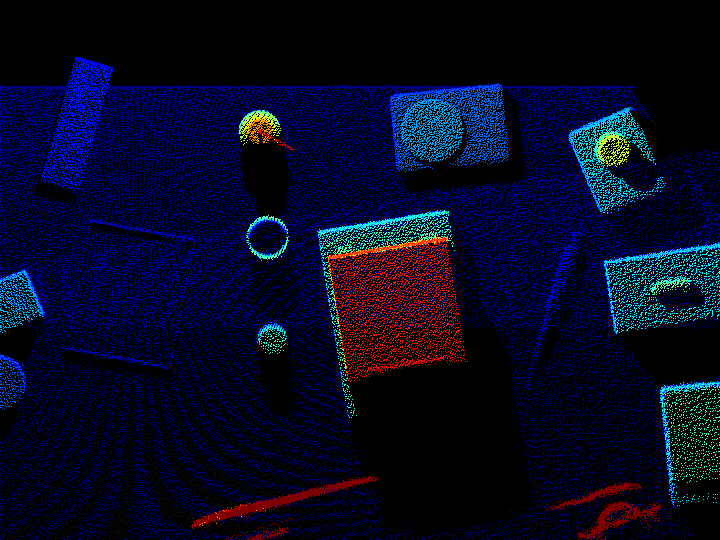

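View pics/topz_side.png

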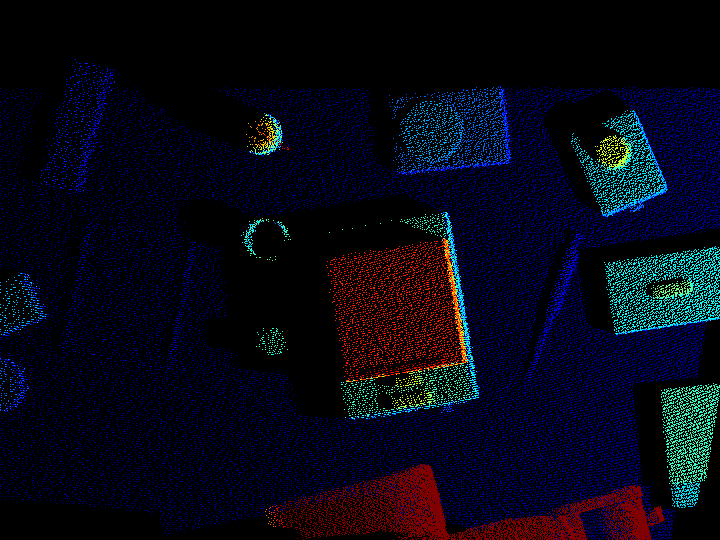

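```bash
python3 - <<'E'
from h import *
A=[]
for n in("scene","side"):
    im=cv2.imread(f"pics/{n}0.png");d=np.load(f"{n}0.npy");P=cloud(n,im,d).reshape(-1,3);P=P[np.isfinite(P[:,2])]
    A.append(P)
    k=(abs(P[:,0]-.575)<.2)&(abs(P[:,1]+.21)<.17)
    Q=P[k]; 
    for lo,hi in((.160,.174),(.178,.19),(.079,.091),(.105,.118)):
        R=Q[(Q[:,2]>lo)&(Q[:,2]<hi)]
        if len(R)>10: print(n,lo,len(R),np.median(R[:,2]),cv2.minAreaRect((R[:,:2]*1000).astype(np.float32)))
    # edges robust for hood
    R=Q[(Q[:,2]>.079)&(Q[:,2]<.091)]
    k=(abs(P[:,0]-.605)<.16)&(abs(P[:,1]-.233)<.14);R=P[k]
    R=R[(R[:,2]>.009)&(R[:,2]<.025)]
    print(n,'tray',len(R),cv2.minAreaRect((R[:,:2]*1000).astype(np.float32)))
    for nm,(x,y),lo in(("beaker",(.705,.005),.088),("jar",(.535,-.005),.078)):
        R=P[(np.hypot(P[:,0]-x,P[:,1]-y)<.07)&(P[:,2]>lo)&(P[:,2]<.12)]
        if len(R): print(n,nm,len(R),cv2.minEnclosingCircle((R[:,:2]*1000).astype(np.float32)),R[:,2].max())
E
```

```text
scene 0.16 4139 0.17066443215879357 ((585.7109375, -212.3867950439453), (213.62928771972656, 201.15255737304688), 9.366682052612305)
scene 0.178 171 0.18299827340569041 ((492.6768798828125, -226.81680297851562), (13.781452178955078, 126.18455505371094), 9.595913887023926)
scene 0.079 1654 0.08520041867496098 ((577.5206909179688, -213.3517303466797), (316.9700927734375, 220.10946655273438), 9.258451461791992)
scene 0.105 342 0.11162537721449772 ((646.2844848632812, -161.49542236328125), (128.219970703125, 258.68084716796875), 48.5104866027832)
scene tray 541 ((609.9598388671875, 232.53799438476562), (180.14892578125, 224.99684143066406), 79.24266052246094)
scene beaker 195 ((702.56298828125, 3.637732744216919), 37.87069320678711) 0.09890385020050252
scene jar 177 ((533.0099487304688, -4.982761383056641), 24.736713409423828) 0.08838043464160539
side 0.16 3020 0.1707727482472452 ((582.1484375, -210.36233520507812), (212.04196166992188, 209.77395629882812), 8.5448579788208)
side 0.178 131 0.18428244487778778 ((548.404052734375, -199.57485961914062), (167.3057861328125, 144.60076904296875), 20.78062629699707)
side 0.079 1346 0.08547679431258981 ((574.2708740234375, -212.9288787841797), (317.9268493652344, 224.728759765625), 8.86600399017334)
side 0.105 411 0.11246180526311744 ((543.0916137695312, -270.5203552246094), (145.4391326904297, 285.5093688964844), 56.334869384765625)
side tray 384 ((600.7272338867188, 249.8045654296875), (229.7644500732422, 286.9714660644531), 81.1089859008789)
side beaker 79 ((703.5577392578125, 5.4629435539245605), 40.21195602416992) 0.10308755953486926
side jar 105 ((532.4385986328125, -4.354990005493164), 28.461380004882812) 0.09268333937831708
```

```bash
cat >> h.py <<'E'
YAW=np.radians(9.2); ORG=np.array([.5935,-.2105,0])
RI=np.array([[np.cos(YAW),-np.sin(YAW),0],[np.sin(YAW),np.cos(YAW),0],[0,0,1]])
def toI(P): return (P-ORG)@RI
def toW(p): return np.asarray(p,float)@RI.T+ORG
E
python3 - <<'E'
from h import *
n="side";im=cv2.imread(f"pics/{n}0.png");d=np.load(f"{n}0.npy");P=cloud(n,im,d).reshape(-1,3);P=P[np.isfinite(P[:,2])]
I=toI(P)*1000
k=(I[:,0]>-185)&(I[:,0]<-120)&(abs(I[:,1])<100)&(I[:,2]>92)&(I[:,2]<150);R=I[k];print(R.min(0),R.max(0))
R=R[R[:,2]>95]
o=np.zeros((75*6,160*4,3),np.uint8)
G=R[(R[:,2]>108)&(R[:,2]<118)&(R[:,0]<-145)];print(len(G),np.percentile(G,[2,50,98],axis=0))
print(np.histogram(G[:,1],bins=np.arange(-60,60,5)))
E=I[(I[:,2]>80)&(I[:,2]<90)];E=E[(abs(E[:,0]+17)<175)&(abs(E[:,1])<125)];print(np.percentile(E,[.5,1,2,98,99,99.5],axis=0))
print('catch w',toW([-.160,0,.113]),'well',toW([-.01,0,.075]))
import cv2
c=cv2.resize(im[200:320,200:380],None,fx=4,fy=4,interpolation=cv2.INTER_CUBIC);cv2.imwrite('pics/catchside.png',c)
E
```

```text
[-176.7634  -81.2519   92.0239] [-121.68     96.4556  128.4857]
113 [[-172.1141  -32.8962  108.7662]
 [-162.9941   -3.3637  113.3567]
 [-152.9292   30.3624  117.114 ]]
(array([ 0,  0,  0,  0,  1,  6, 12,  9,  8,  9,  8,  7, 11,  8, 10,  9,  5,
        6,  4,  0,  0,  0,  0]), array([-60, -55, -50, -45, -40, -35, -30, -25, -20, -15, -10,  -5,   0,
         5,  10,  15,  20,  25,  30,  35,  40,  45,  50,  55]))
[[-177.3673 -110.6587   80.1964]
 [-177.0638 -110.2947   80.3244]
 [-176.5536 -109.7743   80.5825]
 [ 134.2801  104.537    89.7466]
 [ 135.8606  107.4881   89.8433]
 [ 136.8777  110.9693   89.8966]]
catch w [ 0.4356 -0.2361  0.113 ] well [ 0.5836 -0.2121  0.075 ]
```

View pics/catchside.png

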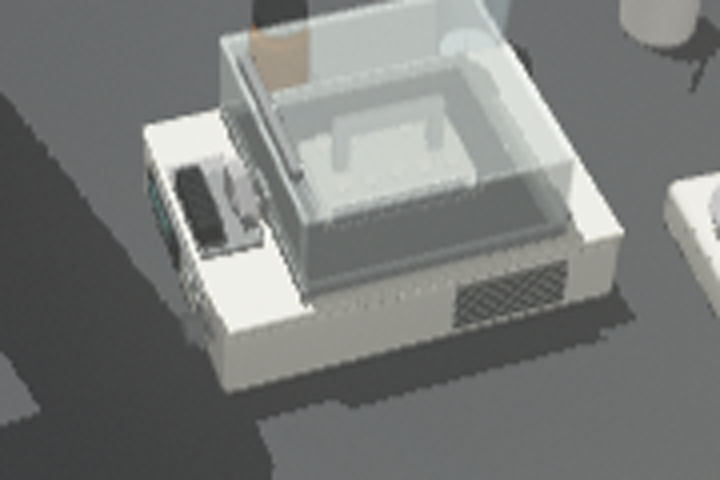

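```bash
cat >> h.py <<'E'
def go(target_world,yaw=None):
    s=arm.read_state();p=np.array(s["tcp_pos"]);R=np.array(s["tool_rot"])
    d=R.T@(np.asarray(target_world)-p)*1000
    t=0
    if yaw is not None:
        cur=np.arctan2(R[1,0],R[0,0]); t=-(yaw-cur)
    print("lin mm",d.round(1),"turn",round(t,4),"t=",s["time_s"],"F",np.array(s["ft_force"]).round(2),"q6",s["q"][5],"gap",s["finger_gap"]); return d
E
python3 - <<'E'
from h import *
go(toW([-.163,-.058,.231]),np.pi+YAW)
E
```

```text
lin mm [ 310.5 -194.6    0.1] turn -2.9434 t= 0.15 F [0.31 0.48 0.37] q6 -0.10560721325491457 gap 0.08526052945336927
```

```bash
python3 -m creep '[{"linear":[30,-20,-20],"turn":-0.14,"gripper":-1},{"linear":[60,-40,-20],"turn":-0.28,"gripper":-1},{"linear":[90,-55,-20],"turn":-0.42,"gripper":-1},{"linear":[120,-75,-20],"turn":-0.56,"gripper":-1},{"linear":[150,-95,-20],"turn":-0.70,"gripper":-1},{"linear":[180,-115,-20],"turn":-0.84,"gripper":-1},{"linear":[210,-130,-20],"turn":-0.98,"gripper":-1},{"linear":[240,-150,-20],"turn":-1.12,"gripper":-1},{"linear":[270,-170,-20],"turn":-1.26,"gripper":-1},{"linear":[300,-188,-20],"turn":-1.40,"gripper":-1},{"linear":[310,-194,-20],"turn":-1.54,"gripper":-1},{"linear":[310,-194,-20],"turn":-1.68,"gripper":-1}]'
python3 - <<'E'
from h import *
go(toW([-.163,-.058,.231]),np.pi+YAW)
E
```

```text
time_s: 1.35
tcp_pos: [0.4426, -0.2931, 0.2512]
tool_rot: [[-0.458, 0.889, -0.0], [0.889, 0.458, 0.0], [0.0, 0.0, -1.0]]
ft_force: [-0.0, 0.2, -0.5]
finger_gap: -0.0003
lin mm [-0.3 -0.9 20.2] turn -1.2552 t= 1.35 F [-0.04  0.18 -0.52] q6 -1.185760126456191 gap -0.00027036508957362283
```

```bash
python3 -m creep '[{"linear":[0,0,0],"turn":-0.14,"gripper":-1},{"linear":[0,0,0],"turn":-0.28,"gripper":-1},{"linear":[0,0,0],"turn":-0.42,"gripper":-1},{"linear":[0,0,20],"turn":-0.56,"gripper":-1},{"linear":[0,0,40],"turn":-0.7,"gripper":-1},{"linear":[0,0,60],"turn":-0.84,"gripper":-1},{"linear":[0,0,60],"turn":-0.98,"gripper":-1},{"linear":[0,0,60],"turn":-1.12,"gripper":-1},{"linear":[0,0,60],"turn":-1.255,"gripper":-1},{"linear":[0,0,60],"turn":-1.255,"gripper":-1}]'
python3 - <<'E'
from h import *
go(toW([-.163,-.058,.100]),np.pi+YAW)
R=np.array(arm.read_state()["tool_rot"]);print(RI.T@R)
for n in("side","scene"):
    im,d=eyes.grab_frame(n); cv2.imwrite(f"pics/{n}1.png",im); 
c=cv2.resize(cv2.imread("pics/side1.png")[150:320,180:400],None,fx=3,fy=3);cv2.imwrite("pics/side1c.png",c)
E
```

```text
time_s: 2.35
tcp_pos: [0.4416, -0.2947, 0.1911]
tool_rot: [[-0.988, -0.154, -0.0], [-0.154, 0.988, 0.0], [0.0, 0.0, -1.0]]
ft_force: [0.2, -0.5, 0.4]
finger_gap: -0.0
lin mm [-0.5  0.8 91.1] turn -6.2896 t= 2.35 F [ 0.24 -0.48  0.4 ] q6 -2.437789643248371 gap -3.261876026244894e-05
[[-1.      0.0064 -0.0002]
 [ 0.0064  1.      0.0002]
 [ 0.0002  0.0002 -1.    ]]
```

View pics/side1c.png

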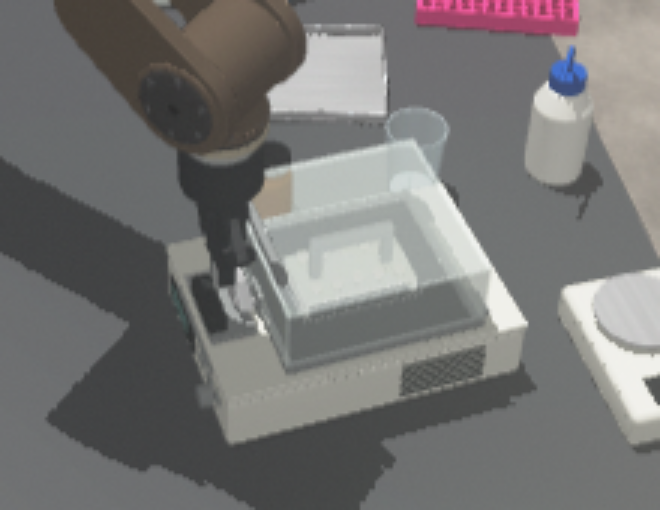

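```bash
python3 -m creep '[{"linear":[0,0,40],"turn":0,"gripper":-1},{"linear":[0,0,75],"turn":0,"gripper":-1},{"linear":[0,0,91],"turn":0,"gripper":-1},{"linear":[0,0,91],"turn":0,"gripper":-1}]'; python3 -m creep '[{"linear":[0,5,0],"turn":0,"gripper":-1},{"linear":[0,10,0],"turn":0,"gripper":-1},{"linear":[0,15,0],"turn":0,"gripper":-1},{"linear":[0,15,0],"turn":0,"gripper":-1}]'
```

```text
time_s: 2.85
tcp_pos: [0.4408, -0.2941, 0.0983]
tool_rot: [[-0.989, -0.149, -0.003], [-0.149, 0.989, 0.003], [0.003, 0.003, -1.0]]
ft_force: [-0.5, 0.2, 0.5]
finger_gap: -0.0001
time_s: 3.25
tcp_pos: [0.4396, -0.2795, 0.1012]
tool_rot: [[-0.988, -0.152, 0.001], [-0.152, 0.988, -0.001], [-0.001, -0.001, -1.0]]
ft_force: [0.2, -1.2, -0.9]
finger_gap: 0.0001
```

```bash
python3 -m creep '[{"linear":[0,5,0],"turn":0,"gripper":-1},{"linear":[0,10,0],"turn":0,"gripper":-1},{"linear":[0,13,0],"turn":0,"gripper":-1},{"linear":[0,13,0],"turn":0,"gripper":-1}]';  python3 -m creep '[{"linear":[0,3,0],"turn":0,"gripper":-1},{"linear":[0,5,0],"turn":0,"gripper":-1},{"linear":[0,6,0],"turn":0,"gripper":-1},{"linear":[0,6,0],"turn":0,"gripper":-1}]'; python3 - <<'E'
from h import *
s=arm.read_state();print(toI(np.array(s["tcp_pos"])),s["ft_force"])
E
```

```text
time_s: 3.65
tcp_pos: [0.4375, -0.2668, 0.1005]
tool_rot: [[-0.988, -0.152, 0.0], [-0.152, 0.988, -0.0], [-0.0, -0.0, -1.0]]
ft_force: [0.7, -2.3, 1.9]
finger_gap: -0.0003
time_s: 4.05
tcp_pos: [0.4365, -0.2611, 0.1002]
tool_rot: [[-0.988, -0.152, 0.0], [-0.152, 0.988, -0.0], [-0.0, -0.0, -1.0]]
ft_force: [0.6, -4.8, 1.8]
finger_gap: -0.0002
[-0.1631 -0.0248  0.1002] [ 0.639  -4.786   1.7982]
```

```bash
python3 -m creep '[{"linear":[0,2,0],"turn":0,"gripper":-1},{"linear":[0,3,0],"turn":0,"gripper":-1},{"linear":[0,3,0],"turn":0,"gripper":-1}]'; python3 - <<'E'
from h import *
s=arm.read_state();print(toI(np.array(s["tcp_pos"])),s["ft_force"])
im,d=eyes.grab_frame("side");cv2.imwrite("pics/side2.png",cv2.resize(im[150:320,180:400],None,fx=3,fy=3))
E
```

```text
time_s: 4.35
tcp_pos: [0.4366, -0.26, 0.1006]
tool_rot: [[-0.988, -0.152, 0.002], [-0.152, 0.988, -0.003], [-0.001, -0.004, -1.0]]
ft_force: [-0.9, -16.4, 0.6]
finger_gap: -0.0002
[-0.1628 -0.0238  0.1006] [ -0.8689 -16.3728   0.6246]
```

View pics/side2.png

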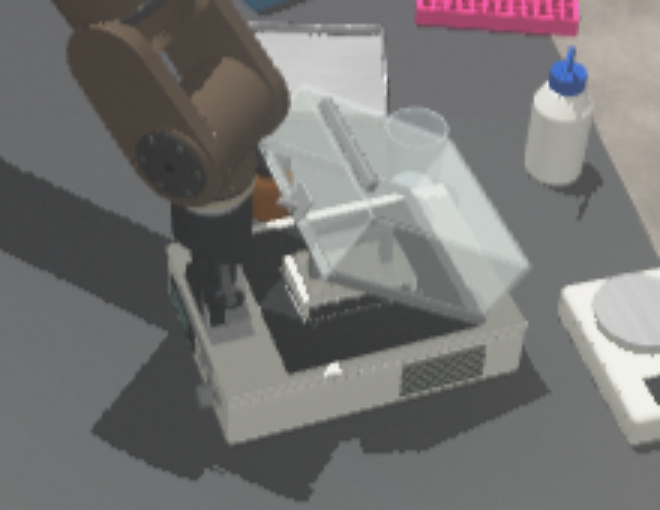

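```bash
python3 -m creep '[{"linear":[0,0,-50],"turn":0,"gripper":-1},{"linear":[0,0,-100],"turn":0,"gripper":-1},{"linear":[10,0,-150],"turn":0,"gripper":-1},{"linear":[20,0,-200],"turn":0,"gripper":-1},{"linear":[20,0,-220],"turn":0,"gripper":-1}]'; python3 - <<'E'
from h import *
im,d=eyes.grab_frame("side");cv2.imwrite("pics/side3.png",cv2.resize(im[120:320,180:400],None,fx=3,fy=3));np.save("side3.npy",d);cv2.imwrite("pics/side3f.png",im)
s=arm.read_state();print(toI(np.array(s["tcp_pos"])),s["q"])
E
```

```text
time_s: 4.9
tcp_pos: [0.4156, -0.2609, 0.3241]
tool_rot: [[-0.988, -0.151, 0.003], [-0.151, 0.988, -0.002], [-0.002, -0.002, -1.0]]
ft_force: [0.3, -0.2, -0.2]
finger_gap: -0.0002
[-0.183  -0.0218  0.3258] [-0.6951  0.2038  1.7411  0.0003  1.1906 -2.4179]
```

View pics/side3.png

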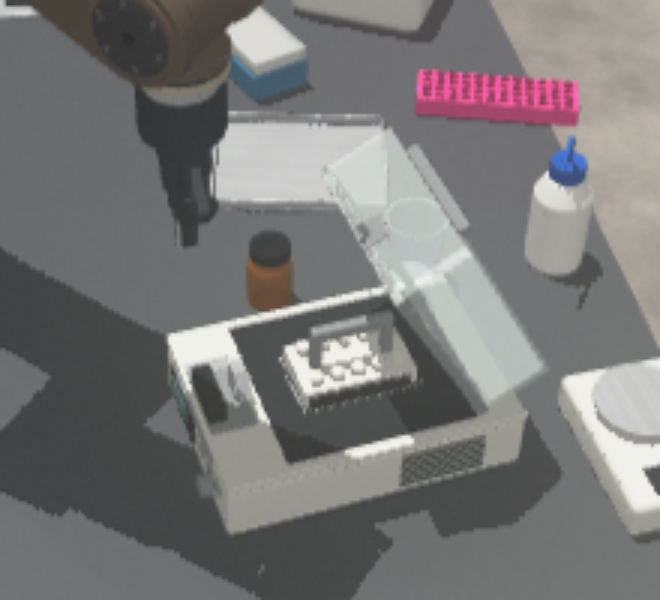

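```bash
python3 - <<'E'
from h import *
im=cv2.imread("pics/side3f.png");d=np.load("side3.npy");I=toI(cloud("side",im,d).reshape(-1,3))*1000
k=(I[:,0]>-70)&(I[:,0]<50)&(abs(I[:,1])<40)&(I[:,2]>140)&(I[:,2]<163);G=I[k];print(len(G),np.percentile(G,[2,50,98],axis=0));
r=cv2.minAreaRect(G[:,:2].astype(np.float32));print(r)
k=(I[:,2]>200)&(I[:,0]>-60)&(I[:,0]<140)&(abs(I[:,1])<110);H=I[k];print(np.percentile(H,[.5,2,50,98],axis=0))
go([.60,.097,.42],np.pi+YAW)
E
```

```text
171 [[-57.1615  -7.7975 141.4058]
 [-14.2615  -2.1868 154.1256]
 [ 27.7449   7.3756 160.916 ]]
((-13.814510345458984, -0.37172985076904297), (89.79650115966797, 17.928241729736328), 1.855662226676941)
[[ -14.6889 -102.1862  201.1291]
 [ -12.9949 -100.9949  206.4666]
 [  33.1095  -45.5707  286.0922]
 [  97.0174   95.5015  314.2463]]
lin mm [-236.1  326.   -94.6] turn -6.2918 t= 4.95 F [0.93 0.3  3.  ] q6 -2.4179262696851684 gap 5.453290460437288e-05
```

```bash
python3 -m creep '[{"linear":[-10,40,-40],"turn":0,"gripper":-1},{"linear":[-30,80,-80],"turn":0,"gripper":-1},{"linear":[-60,120,-95],"turn":0,"gripper":-1},{"linear":[-90,160,-95],"turn":0,"gripper":-1},{"linear":[-120,200,-95],"turn":0,"gripper":-1},{"linear":[-150,240,-95],"turn":0,"gripper":-1},{"linear":[-180,280,-95],"turn":0,"gripper":-1},{"linear":[-210,310,-95],"turn":0,"gripper":-1},{"linear":[-236,326,-95],"turn":-0.009,"gripper":-1},{"linear":[-236,326,-95],"turn":-0.009,"gripper":-1}]';  python3 -m creep '[{"linear":[-50,0,0],"turn":0,"gripper":-1},{"linear":[-100,0,0],"turn":0,"gripper":-1},{"linear":[-150,0,0],"turn":0,"gripper":-1},{"linear":[-200,0,0],"turn":0,"gripper":-1},{"linear":[-250,0,0],"turn":0,"gripper":-1},{"linear":[-300,0,0],"turn":0,"gripper":-1},{"linear":[-350,0,0],"turn":0,"gripper":-1},{"linear":[-400,0,0],"turn":0,"gripper":-1}]'; python3 -c "
from h import *
s=arm.read_state();print(np.array(s['q']))"
```

```text
time_s: 5.95
tcp_pos: [0.6016, 0.1003, 0.4126]
tool_rot: [[-0.986, -0.164, -0.004], [-0.164, 0.986, 0.001], [0.004, 0.001, -1.0]]
ft_force: [-0.7, -0.1, -1.3]
finger_gap: -0.0001
time_s: 6.75
tcp_pos: [0.8895, 0.1431, 0.3834]
tool_rot: [[-0.987, -0.16, 0.017], [-0.16, 0.987, 0.003], [-0.017, 0.001, -1.0]]
ft_force: [1.6, -0.2, 2.9]
finger_gap: 0.0002
[ 0.0858  1.0491  0.0474  0.0022  2.0278 -1.6449]
```

```bash
python3 -m creep '[{"linear":[0,0,0],"turn":0,"gripper":-1}]'; python3 -c "
from h import *
s=arm.read_state();print(np.array(s['q']))"; python3 -m creep '[{"linear":[0,0,0],"turn":0,"gripper":-1},{"linear":[0,0,0],"turn":0,"gripper":-1}]'; python3 -c "
from h import *
s=arm.read_state();print(np.array(s['q']))"
```

```text
time_s: 6.85
tcp_pos: [0.8893, 0.1433, 0.3833]
tool_rot: [[-0.987, -0.16, 0.018], [-0.16, 0.987, 0.003], [-0.018, 0.001, -1.0]]
ft_force: [0.7, -0.2, -0.4]
finger_gap: 0.0
[ 0.086   1.0465  0.0535  0.0022  2.0238 -1.6448]
time_s: 7.05
tcp_pos: [0.8873, 0.1434, 0.3938]
tool_rot: [[-0.987, -0.161, 0.029], [-0.16, 0.987, 0.004], [-0.03, -0.0, -1.0]]
ft_force: [0.1, 0.7, 0.7]
finger_gap: 0.0001
[ 0.0863  1.0365  0.0496  0.002   2.0258 -1.6448]
```

```bash
python3 -m creep '[{"linear":[30,0,0],"turn":0,"gripper":-1},{"linear":[30,0,0],"turn":0,"gripper":-1},{"linear":[30,0,0],"turn":0,"gripper":-1}]'; python3 -c "
from h import *
s=arm.read_state();print(np.array(s['q']))"
```

```text
time_s: 7.35
tcp_pos: [0.8556, 0.1386, 0.3929]
tool_rot: [[-0.987, -0.161, 0.026], [-0.161, 0.987, 0.004], [-0.027, -0.0, -1.0]]
ft_force: [1.2, 0.7, 0.9]
finger_gap: 0.0001
[ 0.0839  0.8773  0.4036  0.002   1.8342 -1.6477]
```

```bash
python3 -m creep '[{"linear":[-10,0,0],"turn":0,"gripper":-1},{"linear":[-20,0,0],"turn":0,"gripper":-1},{"linear":[-30,0,0],"turn":0,"gripper":-1},{"linear":[-80,0,0],"turn":0,"gripper":-1},{"linear":[-130,0,0],"turn":0,"gripper":-1},{"linear":[-180,0,0],"turn":0,"gripper":-1},{"linear":[-230,0,0],"turn":0,"gripper":-1},{"linear":[-280,0,0],"turn":0,"gripper":-1}]'; python3 -c "
from h import *
s=arm.read_state();print(np.array(s['q']),sum(s['q'][i] for i in(1,2,4)))"
```

```text
time_s: 8.15
tcp_pos: [0.9202, 0.1489, 0.3387]
tool_rot: [[-0.985, -0.161, 0.057], [-0.16, 0.987, 0.009], [-0.058, -0.0, -0.998]]
ft_force: [-0.1, -0.0, -0.9]
finger_gap: -0.0001
[ 0.0886  1.0989  0.0474  0.0042  1.9373 -1.6418] 3.0835711430120685
```

```bash
python3 -m creep '[{"linear":[-44,0,-22],"turn":0,"gripper":-1},{"linear":[-88,0,-44],"turn":0,"gripper":-1},{"linear":[-132,0,-66],"turn":0,"gripper":-1},{"linear":[-176,0,-88],"turn":0,"gripper":-1},{"linear":[-220,0,-110],"turn":0,"gripper":-1},{"linear":[-264,0,-132],"turn":0,"gripper":-1},{"linear":[-308,0,-154],"turn":0,"gripper":-1},{"linear":[-352,0,-176],"turn":0,"gripper":-1}]'; python3 -c "
from h import *
s=arm.read_state();print(np.array(s['q']),sum(s['q'][i] for i in(1,2,4)))"
```

```text
time_s: 8.95
tcp_pos: [0.9186, 0.1487, 0.36]
tool_rot: [[-0.983, -0.16, 0.087], [-0.16, 0.987, 0.014], [-0.088, -0.0, -0.996]]
ft_force: [0.6, 1.1, 0.3]
finger_gap: -0.0002
[ 0.0879  1.0761  0.0475  0.0066  1.9298 -1.6414] 3.0534060819501874
```

```bash
python3 -m creep '[{"linear":[-400,0,-100],"turn":0,"gripper":-1},{"linear":[-400,0,-100],"turn":0,"gripper":-1},{"linear":[-400,0,-100],"turn":0,"gripper":-1},{"linear":[-400,0,-100],"turn":0,"gripper":-1},{"linear":[-400,0,-100],"turn":0,"gripper":-1},{"linear":[-400,0,-100],"turn":0,"gripper":-1}]'; python3 -c "
from h import *
s=arm.read_state();print(np.array(s['q']),sum(s['q'][i] for i in(1,2,4)))"
```

```text
time_s: 9.55
tcp_pos: [0.9337, 0.1513, 0.3439]
tool_rot: [[-0.98, -0.16, 0.117], [-0.159, 0.987, 0.019], [-0.119, -0.0, -0.993]]
ft_force: [0.6, 0.4, -0.4]
finger_gap: -0.0001
[ 0.0887  1.0943  0.0484  0.0089  1.8802 -1.6401] 3.022930860290458
```

```bash
python3 -m creep '[{"linear":[-1500,0,0],"turn":0,"gripper":-1},{"linear":[-1500,0,0],"turn":0,"gripper":-1},{"linear":[-1500,0,0],"turn":0,"gripper":-1},{"linear":[-1500,0,0],"turn":0,"gripper":-1},{"linear":[-1500,0,0],"turn":0,"gripper":-1},{"linear":[-1500,0,0],"turn":0,"gripper":-1}]'; python3 -c "
from h import *
s=arm.read_state();print(np.array(s['q']),sum(s['q'][i] for i in(1,2,4)))"
```

```text
time_s: 10.15
tcp_pos: [0.9666, 0.1568, 0.2813]
tool_rot: [[-0.976, -0.161, 0.148], [-0.159, 0.987, 0.024], [-0.15, -0.0, -0.989]]
ft_force: [-0.0, -0.2, 0.4]
finger_gap: -0.0002
[ 0.0907  1.163   0.0484  0.0106  1.7798 -1.6383] 2.99124294065864
```

```bash
R='{"linear":[-1500,0,-600],"turn":0,"gripper":-1}'; python3 -m creep '[{"linear":[-1500,0,-600],"turn":0,"gripper":-1},{"linear":[-1500,0,-600],"turn":0,"gripper":-1},{"linear":[-1500,0,-600],"turn":0,"gripper":-1},{"linear":[-1500,0,-600],"turn":0,"gripper":-1},{"linear":[-1500,0,-600],"turn":0,"gripper":-1},{"linear":[-1500,0,-600],"turn":0,"gripper":-1},{"linear":[-1500,0,-600],"turn":0,"gripper":-1},{"linear":[-1500,0,-600],"turn":0,"gripper":-1},{"linear":[-1500,0,-600],"turn":0,"gripper":-1},{"linear":[-1500,0,-600],"turn":0,"gripper":-1},{"linear":[-1500,0,-600],"turn":0,"gripper":-1},{"linear":[-1500,0,-600],"turn":0,"gripper":-1}]'; python3 -c "
from h import *
s=arm.read_state();print(np.array(s['q']),sum(s['q'][i] for i in(1,2,4)))"
```

```text
time_s: 11.35
tcp_pos: [0.948, 0.1539, 0.3503]
tool_rot: [[-0.97, -0.161, 0.18], [-0.158, 0.987, 0.029], [-0.182, -0.0, -0.983]]
ft_force: [0.8, -0.8, -0.0]
finger_gap: 0.0001
[ 0.0889  1.0899  0.0484  0.0134  1.8202 -1.6387] 2.9585587599696117
```

```bash
python3 -m creep '[{"linear":[-1500,0,0],"turn":0,"gripper":-1},{"linear":[-1500,0,0],"turn":0,"gripper":-1},{"linear":[-1500,0,0],"turn":0,"gripper":-1},{"linear":[-1500,0,0],"turn":0,"gripper":-1},{"linear":[-1500,0,0],"turn":0,"gripper":-1},{"linear":[-1500,0,0],"turn":0,"gripper":-1},{"linear":[-1500,0,0],"turn":0,"gripper":-1},{"linear":[-1500,0,0],"turn":0,"gripper":-1},{"linear":[-1500,0,0],"turn":0,"gripper":-1},{"linear":[-1500,0,0],"turn":0,"gripper":-1},{"linear":[-1500,0,0],"turn":0,"gripper":-1},{"linear":[-1500,0,0],"turn":0,"gripper":-1}]'; python3 -c "
from h import *
s=arm.read_state();print(np.array(s['q']),sum(s['q'][i] for i in(1,2,4)))"
```

```text
time_s: 12.55
tcp_pos: [0.9879, 0.1605, 0.2697]
tool_rot: [[-0.964, -0.16, 0.212], [-0.157, 0.987, 0.034], [-0.215, -0.0, -0.977]]
ft_force: [-0.7, 0.6, -0.2]
finger_gap: -0.0003
[ 0.0914  1.1787  0.0483  0.0149  1.6985 -1.6371] 2.9254926343464915
```

```bash
python3 -m creep '[{"linear":[-1500,0,-300],"turn":0,"gripper":-1},{"linear":[-1500,0,-300],"turn":0,"gripper":-1}]' | sed -n 2,3p; python3 -m creep '[{"linear":[-1500,0,-300],"turn":0,"gripper":-1}]'| sed -n 2,3p; python3 -m creep '[{"linear":[-1500,0,-300],"turn":0,"gripper":-1}]'| sed -n 2,3p; python3 -c "
from h import *
s=arm.read_state();print(np.array(s['q']),sum(s['q'][i] for i in(1,2,4)))"
```

```text
tcp_pos: [0.9933, 0.1614, 0.2804]
tool_rot: [[-0.956, -0.161, 0.245], [-0.156, 0.987, 0.04], [-0.248, -0.0, -0.969]]
tcp_pos: [0.9981, 0.1622, 0.2881]
tool_rot: [[-0.949, -0.161, 0.272], [-0.154, 0.987, 0.044], [-0.275, -0.0, -0.961]]
tcp_pos: [1.003, 0.163, 0.2967]
tool_rot: [[-0.94, -0.161, 0.3], [-0.153, 0.987, 0.048], [-0.304, -0.0, -0.953]]
[ 0.0909  1.1565  0.0481  0.0211  1.6293 -1.6367] 2.8338327236153007
```

```bash
python3 -m creep '[{"linear":[-1500,0,-300],"turn":0,"gripper":-1}]' | sed -n 3p
python3 -m creep '[{"linear":[-1500,0,-300],"turn":0,"gripper":-1}]'| sed -n 3p
python3 -m creep '[{"linear":[-1500,0,-300],"turn":0,"gripper":-1}]'| sed -n 3p
python3 -m creep '[{"linear":[-1500,0,-200],"turn":0,"gripper":-1}]'| sed -n 3p
python3 -m creep '[{"linear":[-1500,0,-200],"turn":0,"gripper":-1}]'| sed -n 3p
python3 -m creep '[{"linear":[-1500,0,-200],"turn":0,"gripper":-1}]'| sed -n 3p
python3 -m creep '[{"linear":[-1500,0,-200],"turn":0,"gripper":-1}]'| sed -n 3p
python3 -m creep '[{"linear":[-1500,0,-200],"turn":0,"gripper":-1}]'
python3 -c "
from h import *
s=arm.read_state();print(np.array(s['q']),sum(s['q'][i] for i in(1,2,4)))"
```

```text
tool_rot: [[-0.932, -0.161, 0.326], [-0.152, 0.987, 0.053], [-0.33, -0.0, -0.944]]
tool_rot: [[-0.922, -0.16, 0.352], [-0.15, 0.987, 0.057], [-0.356, -0.0, -0.934]]
tool_rot: [[-0.912, -0.16, 0.377], [-0.148, 0.987, 0.061], [-0.382, -0.0, -0.924]]
tool_rot: [[-0.901, -0.16, 0.403], [-0.147, 0.987, 0.065], [-0.408, -0.0, -0.913]]
tool_rot: [[-0.89, -0.16, 0.427], [-0.145, 0.987, 0.069], [-0.433, -0.0, -0.901]]
tool_rot: [[-0.878, -0.16, 0.452], [-0.143, 0.987, 0.073], [-0.458, -0.0, -0.889]]
tool_rot: [[-0.865, -0.16, 0.476], [-0.141, 0.987, 0.077], [-0.482, -0.0, -0.876]]
time_s: 13.75
tcp_pos: [1.0291, 0.1673, 0.382]
tool_rot: [[-0.851, -0.161, 0.5], [-0.139, 0.987, 0.081], [-0.506, -0.0, -0.862]]
ft_force: [0.2, -0.9, 0.0]
finger_gap: 0.0002
[ 0.089   1.089   0.0484  0.0365  1.4747 -1.6367] 2.6120757048503567
```

```bash
python3 - <<'E'
from h import *
R=np.array(arm.read_state()["tool_rot"]);z=R[:,2]
G=toW([-.013,-.001,.150])
for s in(0,-.06,-.13): print(G+(.0187+s)*z)
print('A');go([.56,.09,.45]);print('B');go([.46,-.10,.42]); print('pre');go(G+(.0187-.13)*z)
E
```

```text
[ 0.5902 -0.2121  0.1339]
[ 0.5602 -0.2169  0.1856]
[ 0.5252 -0.2226  0.246 ]
A
lin mm [ 375.6   -1.  -299.3] turn 0 t= 13.75 F [ 0.18 -0.94  0.01] q6 -1.6367494226672636 gap 0.00015643599732057017
B
lin mm [ 502.3 -172.5 -338.8] turn 0 t= 13.75 F [ 0.18 -0.94  0.01] q6 -1.6367494226672636 gap 0.00015643599732057017
pre
lin mm [ 551.8 -303.9 -166. ] turn 0 t= 13.75 F [ 0.18 -0.94  0.01] q6 -1.6367494226672636 gap 0.00015643599732057017
```

```bash
python3 -m creep '[{"linear":[35,0,-35],"turn":0,"gripper":-1},{"linear":[73,0,-65],"turn":0,"gripper":-1},{"linear":[110,0,-95],"turn":0,"gripper":-1},{"linear":[148,0,-125],"turn":0,"gripper":-1},{"linear":[186,0,-155],"turn":0,"gripper":-1},{"linear":[224,0,-185],"turn":0,"gripper":-1},{"linear":[262,0,-212],"turn":0,"gripper":-1},{"linear":[300,0,-240],"turn":0,"gripper":-1},{"linear":[338,0,-270],"turn":0,"gripper":-1},{"linear":[376,0,-299],"turn":0,"gripper":-1},{"linear":[410,-40,-310],"turn":0,"gripper":-1},{"linear":[440,-80,-320],"turn":0,"gripper":-1}]'
python3 - <<'E'
from h import *
s=arm.read_state();R=np.array(s["tool_rot"]);z=R[:,2];print(np.array(s["q"]))
G=toW([-.013,-.001,.150])
print('B');go([.46,-.10,.42]); print('pre');go(G+(.0187-.13)*z)
E
```

```text
time_s: 14.95
tcp_pos: [0.5349, 0.0353, 0.4405]
tool_rot: [[-0.85, -0.163, 0.501], [-0.141, 0.987, 0.081], [-0.508, -0.001, -0.862]]
ft_force: [0.8, -1.5, -0.6]
finger_gap: -0.0001
[-0.127   0.0127  1.7561  0.1903  0.8675 -1.9474]
B
lin mm [  93.1 -121.3  -30.9] turn 0 t= 14.95 F [ 0.81 -1.48 -0.59] q6 -1.9474118494817514 gap -5.936678312990116e-05
pre
lin mm [ 143.5 -252.6  141.7] turn 0 t= 14.95 F [ 0.81 -1.48 -0.59] q6 -1.9474118494817514 gap -5.936678312990116e-05
```

```bash
python3 -m creep '[{"linear":[30,-40,-10],"turn":0,"gripper":1},{"linear":[60,-80,-20],"turn":0,"gripper":1},{"linear":[90,-120,-20],"turn":0,"gripper":1},{"linear":[110,-150,10],"turn":0,"gripper":1},{"linear":[125,-180,40],"turn":0,"gripper":1},{"linear":[135,-210,70],"turn":0,"gripper":1},{"linear":[140,-235,100],"turn":0,"gripper":1},{"linear":[143,-252,130],"turn":0,"gripper":1},{"linear":[143,-252,141],"turn":0,"gripper":1},{"linear":[143,-252,141],"turn":0,"gripper":1}]'
python3 - <<'E'
from h import *
s=arm.read_state();R=np.array(s["tool_rot"]);z=R[:,2];print(np.array(s["q"]));print(RI.T@R)
G=toW([-.013,-.001,.150])
print('pre');go(G+(.0187-.13)*z)
for n in("side","wrist","scene"):
    s=arm.read_state()
    im,d=eyes.grab_frame(n);cv2.imwrite(f"pics/{n}4.png",im);np.save(f"{n}4.npy",d)
    if n=="wrist":
        T=np.eye(4);T[:3,:3]=s["tool_rot"];T[:3,3]=s["tcp_pos"];T=T@np.array(eyes.camera_params("wrist")["mount"])
        I=toI(cloud("wrist",im,d,T).reshape(-1,3))*1000
        k=(I[:,0]>-80)&(I[:,0]<60)&(abs(I[:,1])<30)&(I[:,2]>145)&(I[:,2]<165);H=I[k];print(len(H),np.percentile(H,[1,5,50,95,99],axis=0))
        print(cv2.minAreaRect(H[:,:2].astype(np.float32)))
E
```

```text
time_s: 15.95
tcp_pos: [0.5436, -0.2065, 0.2634]
tool_rot: [[-0.879, -0.127, 0.459], [-0.116, 0.992, 0.052], [-0.462, -0.007, -0.887]]
ft_force: [-0.1, 0.1, 1.4]
finger_gap: 0.0856
[-0.6137  0.2815  1.899   0.5253  0.6589 -2.6846]
[[-0.8866  0.033   0.4613]
 [ 0.0259  0.9994 -0.0217]
 [-0.4617 -0.0072 -0.887 ]]
pre
lin mm [ 20.4 -11.    6. ] turn 0 t= 15.95 F [-0.05  0.14  1.35] q6 -2.6846008668178554 gap 0.08560816132163437
1236 [[-56.6522  -4.5151 146.1254]
 [-55.9958  -3.8204 149.3188]
 [-25.0752   1.7876 157.3497]
 [ 23.1186   7.0799 158.5094]
 [ 27.9179   7.3365 158.8418]]
((-13.840314865112305, 1.3206491470336914), (12.076871871948242, 87.44236755371094), 89.87776184082031)
```

View pics/wrist4.png

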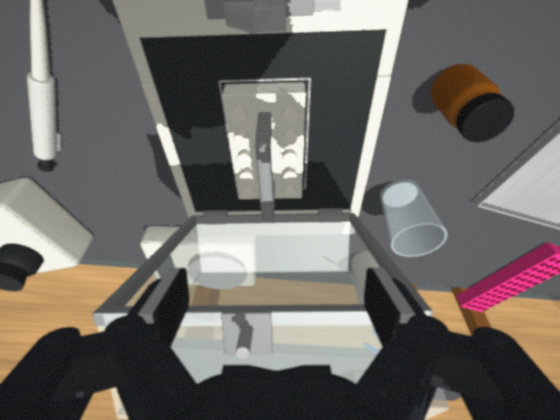

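View pics/side4.png

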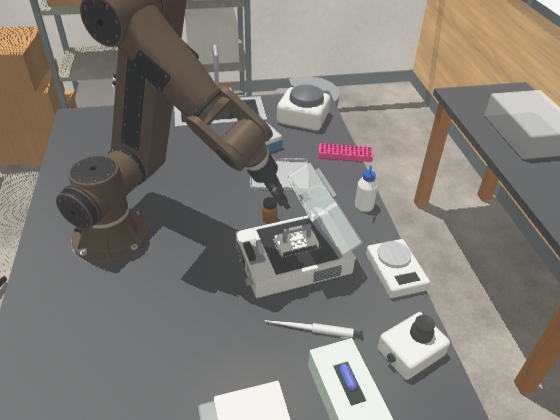

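```bash
python3 - <<'E'
from h import *
s=arm.read_state();R=np.array(s["tool_rot"]);z=R[:,2]
G=toW([-.020,.001,.150])
for k in(-.11,-.06,0):go(G+(.0187+k)*z)
E
```

```text
lin mm [27.7 -8.9 24.7] turn 0 t= 16.1 F [0.75 0.33 0.33] q6 -2.684615391273953 gap 0.08534910181385082
lin mm [27.7 -8.9 74.7] turn 0 t= 16.1 F [0.75 0.33 0.33] q6 -2.684615391273953 gap 0.08534910181385082
lin mm [ 27.7  -8.9 134.7] turn 0 t= 16.1 F [0.75 0.33 0.33] q6 -2.684615391273953 gap 0.08534910181385082
```

```bash
python3 -m creep '[{"linear":[10,-3,15],"turn":0,"gripper":1},{"linear":[20,-6,30],"turn":0,"gripper":1},{"linear":[28,-9,45],"turn":0,"gripper":1},{"linear":[28,-9,60],"turn":0,"gripper":1},{"linear":[28,-9,60],"turn":0,"gripper":1}]'
python3 - <<'E'
from h import *
s=arm.read_state();R=np.array(s["tool_rot"]);z=R[:,2];print(np.array(s["q"]));print(RI.T@R)
G=toW([-.020,.001,.150])
for k in(-.06,0):go(G+(.0187+k)*z)
E
```

```text
time_s: 16.6
tcp_pos: [0.5588, -0.2076, 0.2079]
tool_rot: [[-0.896, -0.108, 0.432], [-0.103, 0.994, 0.035], [-0.433, -0.013, -0.901]]
ft_force: [-0.1, -0.5, 0.2]
finger_gap: 0.0857
[-0.5823  0.3748  1.9211  0.5366  0.5487 -2.6846]
[[-0.9005  0.052   0.4317]
 [ 0.0412  0.9986 -0.0344]
 [-0.4328 -0.0132 -0.9014]]
lin mm [12.4 -5.9 17.1] turn 0 t= 16.6 F [-0.05 -0.5   0.22] q6 -2.6845990490460614 gap 0.08568370497751492
lin mm [12.4 -5.9 77.1] turn 0 t= 16.6 F [-0.05 -0.5   0.22] q6 -2.6845990490460614 gap 0.08568370497751492
```

```bash
python3 - <<'E'
from h import *
go([.50,-.10,.42]);go([.60,.10,.45])
E
```

```text
lin mm [ -50.2  110.5 -212.8] turn 0 t= 16.6 F [-0.05 -0.5   0.22] q6 -2.6845990490460614 gap 0.08568370497751492
lin mm [-173.4  298.1 -189.7] turn 0 t= 16.6 F [-0.05 -0.5   0.22] q6 -2.6845990490460614 gap 0.08568370497751492
```

```bash
python3 -m creep '[{"linear":[5,0,-45],"turn":0,"gripper":1},{"linear":[5,10,-90],"turn":0.05,"gripper":1},{"linear":[0,30,-130],"turn":0.18,"gripper":0},{"linear":[-10,55,-165],"turn":0.32,"gripper":-1},{"linear":[-30,85,-195],"turn":0.46,"gripper":-1},{"linear":[-50,115,-210],"turn":0.60,"gripper":-1},{"linear":[-70,150,-210],"turn":0.74,"gripper":-1},{"linear":[-90,185,-210],"turn":0.88,"gripper":-1},{"linear":[-110,220,-205],"turn":1.02,"gripper":-1},{"linear":[-130,255,-200],"turn":1.16,"gripper":-1},{"linear":[-150,285,-195],"turn":1.30,"gripper":-1},{"linear":[-170,298,-190],"turn":1.44,"gripper":-1}]'
python3 - <<'E'
from h import *
s=arm.read_state();R=np.array(s["tool_rot"]);print(np.array(s["q"]));print(RI.T@R)
go([.90,.27,.40])
E
```

```text
time_s: 17.8
tcp_pos: [0.5949, 0.1003, 0.4511]
tool_rot: [[-0.366, 0.823, 0.434], [0.92, 0.391, 0.034], [-0.142, 0.412, -0.9]]
ft_force: [0.8, -1.2, 0.7]
finger_gap: 0.0001
[ 0.0528  0.1479  1.5534  0.0132  0.99   -0.3612]
[[-0.2139  0.8752  0.4339]
 [ 0.9665  0.254  -0.0358]
 [-0.1415  0.4117 -0.9003]]
lin mm [ 51.8 296.4 184.2] turn 0 t= 17.8 F [ 0.8  -1.19  0.72] q6 -0.36120847558638863 gap 0.00011842183618065636
```

```bash
python3 -m creep '[{"linear":[5,30,18],"turn":0.14,"gripper":-1},{"linear":[10,60,37],"turn":0.28,"gripper":-1},{"linear":[15,90,55],"turn":0.42,"gripper":-1},{"linear":[20,120,74],"turn":0.56,"gripper":-1},{"linear":[25,150,92],"turn":0.70,"gripper":-1},{"linear":[30,180,110],"turn":0.84,"gripper":-1},{"linear":[35,210,130],"turn":0.98,"gripper":-1},{"linear":[40,235,148],"turn":1.12,"gripper":-1},{"linear":[45,262,165],"turn":1.26,"gripper":-1},{"linear":[52,296,184],"turn":1.40,"gripper":-1},{"linear":[52,296,184],"turn":1.54,"gripper":-1},{"linear":[52,296,184],"turn":1.68,"gripper":-1}]'
python3 -m creep '[{"linear":[15,0,-5],"turn":0.11,"gripper":-1},{"linear":[30,0,-10],"turn":0.22,"gripper":-1},{"linear":[50,0,-20],"turn":0.22,"gripper":-1}]'
python3 - <<'E'
from h import *
s=arm.read_state();R=np.array(s["tool_rot"]);print(np.array(s["q"]));print(RI.T@R)
E
```

```text
time_s: 19.0
tcp_pos: [0.8998, 0.2698, 0.3952]
tool_rot: [[0.86, 0.273, 0.43], [0.288, -0.957, 0.033], [0.421, 0.095, -0.902]]
ft_force: [-0.6, 0.2, 0.6]
finger_gap: 0.0004
time_s: 19.3
tcp_pos: [0.9329, 0.283, 0.4379]
tool_rot: [[0.898, 0.08, 0.432], [0.073, -0.997, 0.033], [0.433, 0.002, -0.901]]
ft_force: [1.8, 0.5, -0.4]
finger_gap: -0.0002
[ 0.246   0.925   0.2517 -0.073   1.5223  1.7231]
[[ 0.8984 -0.0801  0.4319]
 [-0.0715 -0.9968 -0.0362]
 [ 0.4334  0.0016 -0.9012]]
```

```bash
python3 -m creep '[{"linear":[15,-3,0],"turn":0,"gripper":-1},{"linear":[30,-6,0],"turn":0,"gripper":-1},{"linear":[1500,-300,50],"turn":0,"gripper":-1}]' | sed -n 3p
python3 -m creep '[{"linear":[1500,-300,50],"turn":0,"gripper":-1}]'| sed -n 3p
python3 -m creep '[{"linear":[1500,-300,50],"turn":0,"gripper":-1}]'| sed -n 3p
python3 -m creep '[{"linear":[1500,-300,50],"turn":0,"gripper":-1}]'| sed -n 3p
python3 -m creep '[{"linear":[1500,-300,50],"turn":0,"gripper":-1}]'
python3 - <<'E'
from h import *
s=arm.read_state();R=np.array(s["tool_rot"]);print(np.array(s["q"]));print(RI.T@R)
E
```

```text
tool_rot: [[0.883, 0.087, 0.461], [0.076, -0.996, 0.042], [0.463, -0.003, -0.887]]
tool_rot: [[0.868, 0.089, 0.489], [0.074, -0.996, 0.051], [0.491, -0.009, -0.871]]
tool_rot: [[0.854, 0.092, 0.513], [0.072, -0.996, 0.059], [0.516, -0.014, -0.857]]
tool_rot: [[0.84, 0.095, 0.534], [0.07, -0.995, 0.067], [0.538, -0.018, -0.843]]
time_s: 20.0
tcp_pos: [0.9791, 0.2946, 0.4562]
tool_rot: [[0.826, 0.098, 0.555], [0.069, -0.995, 0.074], [0.56, -0.023, -0.828]]
ft_force: [0.4, 1.0, -0.3]
finger_gap: -0.0002
[ 0.2433  1.0159  0.0484 -0.0622  1.4854  1.7089]
[[ 0.8261 -0.0619  0.5602]
 [-0.0641 -0.9978 -0.0157]
 [ 0.5599 -0.023  -0.8282]]
```

```bash
python3 -m creep '[{"linear":[1500,-300,50],"turn":0,"gripper":-1}]'| sed -n 3p
python3 -m creep '[{"linear":[1500,-300,50],"turn":0,"gripper":-1}]'| sed -n 3p
python3 -m creep '[{"linear":[1500,-300,50],"turn":0,"gripper":-1}]'| sed -n 3p
python3 -m creep '[{"linear":[1500,-300,50],"turn":0,"gripper":-1}]'
python3 - <<'E'
from h import *
s=arm.read_state();R=np.array(s["tool_rot"]);print(np.array(s["q"]));print(RI.T@R)
# turn to level tool y
th=-np.arctan2(R[2,1],-R[2,0]);print('turn?',np.arctan2(R[2,1],R[2,0]))
z=R[:,2];G=toW([-.020,.001,.150])
go([.60,.10,.47]);go([.50,-.10,.43]);go(G+(.0187-.13)*z)
E
```

```text
tool_rot: [[0.811, 0.102, 0.577], [0.067, -0.994, 0.081], [0.582, -0.028, -0.813]]
tool_rot: [[0.795, 0.105, 0.598], [0.064, -0.994, 0.089], [0.603, -0.032, -0.797]]
tool_rot: [[0.778, 0.108, 0.618], [0.062, -0.993, 0.096], [0.625, -0.036, -0.78]]
time_s: 20.4
tcp_pos: [0.9938, 0.3002, 0.4854]
tool_rot: [[0.761, 0.112, 0.639], [0.059, -0.993, 0.103], [0.646, -0.041, -0.762]]
ft_force: [0.2, 1.0, 0.5]
finger_gap: 0.0002
[ 0.2429  1.0017  0.0484 -0.0542  1.3898  1.7066]
[[ 0.761  -0.0482  0.647 ]
 [-0.0632 -0.998  -0.0001]
 [ 0.6457 -0.0408 -0.7625]]
turn? -0.0630760046745158
lin mm [-321.6  155.3 -260.5] turn 0 t= 20.4 F [0.15 1.01 0.5 ] q6 1.7066186185577263 gap 0.0001914701653320618
lin mm [-435.4  344.3 -314.5] turn 0 t= 20.4 F [0.15 1.01 0.5 ] q6 1.7066186185577263 gap 0.0001914701653320618
lin mm [-566.9  475.8 -177. ] turn 0 t= 20.4 F [0.15 1.01 0.5 ] q6 1.7066186185577263 gap 0.0001914701653320618
```

```bash
python3 -m creep '[{"linear":[-38,18,-31],"turn":-0.063,"gripper":-1},{"linear":[-76,37,-62],"turn":-0.063,"gripper":-1},{"linear":[-114,55,-93],"turn":-0.063,"gripper":-1},{"linear":[-152,74,-124],"turn":-0.063,"gripper":-1},{"linear":[-190,92,-155],"turn":-0.063,"gripper":-1},{"linear":[-228,110,-186],"turn":-0.063,"gripper":-1},{"linear":[-266,128,-217],"turn":-0.063,"gripper":-1},{"linear":[-305,147,-248],"turn":-0.063,"gripper":-1},{"linear":[-325,175,-265],"turn":-0.063,"gripper":0},{"linear":[-347,210,-274],"turn":-0.063,"gripper":1},{"linear":[-370,245,-284],"turn":-0.063,"gripper":1},{"linear":[-395,285,-296],"turn":-0.063,"gripper":1}]'
python3 - <<'E'
from h import *
s=arm.read_state();R=np.array(s["tool_rot"]);print(np.array(s["q"]));print(RI.T@R)
z=R[:,2];G=toW([-.014,.001,.150])
go(G+(.0187-.13)*z);go(G+(.0187-.05)*z)
E
```

```text
time_s: 21.6
tcp_pos: [0.5703, 0.0151, 0.456]
tool_rot: [[0.752, 0.16, 0.64], [0.123, -0.987, 0.103], [0.648, 0.002, -0.762]]
ft_force: [0.1, 0.2, -0.6]
finger_gap: 0.0582
[-0.1897  0.018   1.7761  0.3494  0.7037  1.0272]
[[ 0.7617  0.0004  0.6479]
 [ 0.0013 -1.     -0.0009]
 [ 0.6479  0.0015 -0.7617]]
lin mm [-219.2  225.   104.4] turn 0 t= 21.6 F [ 0.08  0.16 -0.61] q6 1.0271566730095518 gap 0.058216984545156114
lin mm [-219.2  225.   184.4] turn 0 t= 21.6 F [ 0.08  0.16 -0.61] q6 1.0271566730095518 gap 0.058216984545156114
```

```bash
python3 -m creep '[{"linear":[-40,15,0],"turn":0,"gripper":1},{"linear":[-80,35,0],"turn":0,"gripper":1},{"linear":[-115,65,0],"turn":0,"gripper":1},{"linear":[-150,95,10],"turn":0,"gripper":1},{"linear":[-175,130,25],"turn":0,"gripper":1},{"linear":[-200,165,45],"turn":0,"gripper":1},{"linear":[-219,200,65],"turn":0,"gripper":1},{"linear":[-219,225,85],"turn":0,"gripper":1},{"linear":[-219,225,100],"turn":0,"gripper":1},{"linear":[-219,225,104],"turn":0,"gripper":1}]'
python3 - <<'E'
from h import *
s=arm.read_state();R=np.array(s["tool_rot"]);print(np.array(s["q"]));print(RI.T@R)
T=np.eye(4);T[:3,:3]=s["tool_rot"];T[:3,3]=s["tcp_pos"];T=T@np.array(eyes.camera_params("wrist")["mount"])
im,d=eyes.grab_frame("wrist");cv2.imwrite("pics/wrist5.png",im)
I=toI(cloud("wrist",im,d,T).reshape(-1,3))*1000
k=(I[:,0]>-80)&(I[:,0]<60)&(abs(I[:,1])<30)&(I[:,2]>145)&(I[:,2]<165);H=I[k];print(len(H))
if len(H)>9: print(np.percentile(H,[1,50,99],axis=0),cv2.minAreaRect(H[:,:2].astype(np.float32)))
z=R[:,2];G=toW([-.014,.001,.150])
go(G+(.0187-.05)*z);go(G+.0187*z)
im,d=eyes.grab_frame("side");cv2.imwrite("pics/side5.png",cv2.resize(im[120:320,180:400],None,fx=3,fy=3))
E
```

```text
time_s: 22.6
tcp_pos: [0.5094, -0.2232, 0.2331]
tool_rot: [[0.755, 0.158, 0.636], [0.121, -0.987, 0.102], [0.644, -0.0, -0.765]]
ft_force: [0.1, 0.1, -0.1]
finger_gap: 0.0857
[-0.7779  0.2983  2.0902  1.1309  0.6113 -0.2833]
[[ 0.7646 -0.0016  0.6445]
 [-0.0013 -1.     -0.001 ]
 [ 0.6445 -0.0001 -0.7646]]
1353
[[-56.3351  -5.3053 148.3085]
 [-19.3714   0.4399 157.3735]
 [ 28.8495   6.3927 158.9779]] ((-13.040283203125, 0.525123119354248), (87.1498031616211, 11.796841621398926), 0.26291170716285706)
lin mm [ 0.6  0.6 78.3] turn 0 t= 22.65 F [-0.05  0.33  0.  ] q6 -0.2830478691604467 gap 0.08515027492009172
lin mm [  0.6   0.6 128.3] turn 0 t= 22.65 F [-0.05  0.33  0.  ] q6 -0.2830478691604467 gap 0.08515027492009172
```

View pics/side5.png

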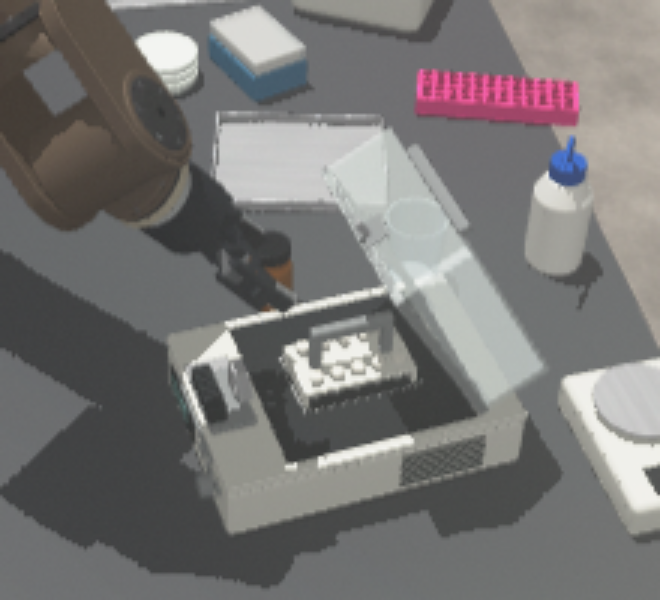

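View pics/wrist5.png

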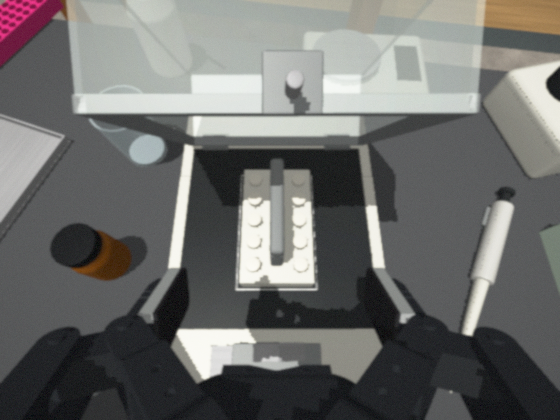

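```bash
python3 -m creep '[{"linear":[0,0,40],"turn":0,"gripper":1},{"linear":[0,0,78],"turn":0,"gripper":1},{"linear":[0,0,105],"turn":0,"gripper":1},{"linear":[0,0,122],"turn":0,"gripper":1},{"linear":[0,0,128],"turn":0,"gripper":1}]'
python3 -m creep '[{"linear":[0,0,0],"turn":0,"gripper":-1},{"linear":[0,0,0],"turn":0,"gripper":-1},{"linear":[0,0,0],"turn":0,"gripper":-1},{"linear":[0,0,0],"turn":0,"gripper":-1},{"linear":[0,0,0],"turn":0,"gripper":-1},{"linear":[0,0,0],"turn":0,"gripper":-1}]' 80
python3 - <<'E'
from h import *
s=arm.read_state();R=np.array(s["tool_rot"]);print(np.array(s["q"]));print(RI.T@R);print(toI(np.array(s["tcp_pos"])-.0187*R[:,2]))
for t in([-.014,.001,.165],[-.06,.001,.225],[-.10,.001,.25]):go(toW(t)+.0187*R[:,2])
im,d=eyes.grab_frame("side");cv2.imwrite("pics/side6.png",cv2.resize(im[120:320,180:400],None,fx=3,fy=3))
E
```

```text
time_s: 23.2
tcp_pos: [0.5911, -0.2086, 0.1362]
tool_rot: [[0.754, 0.161, 0.637], [0.123, -0.987, 0.104], [0.645, 0.0, -0.764]]
ft_force: [0.3, 0.1, 0.5]
finger_gap: 0.0852
time_s: 23.8
tcp_pos: [0.5906, -0.2099, 0.1367]
tool_rot: [[0.754, 0.159, 0.637], [0.122, -0.987, 0.102], [0.646, 0.001, -0.764]]
ft_force: [-3.5, -2.8, 4.1]
finger_gap: 0.0105
[-0.639   0.5355  2.0383  1.505   0.4812 -0.591 ]
[[ 0.7638 -0.0012  0.6455]
 [-0.0003 -1.     -0.0015]
 [ 0.6455  0.001  -0.7638]]
[-0.0149  0.0011  0.151 ]
lin mm [  9.7   0.1 -10.1] turn 0 t= 23.8 F [-3.5  -2.79  4.15] q6 -0.5909589796732975 gap 0.010515863858073512
lin mm [ 13.3   0.3 -85.6] turn 0 t= 23.8 F [-3.5  -2.79  4.15] q6 -0.5909589796732975 gap 0.010515863858073512
lin mm [  -1.1    0.3 -130.5] turn 0 t= 23.8 F [-3.5  -2.79  4.15] q6 -0.5909589796732975 gap 0.010515863858073512
```

View pics/side6.png

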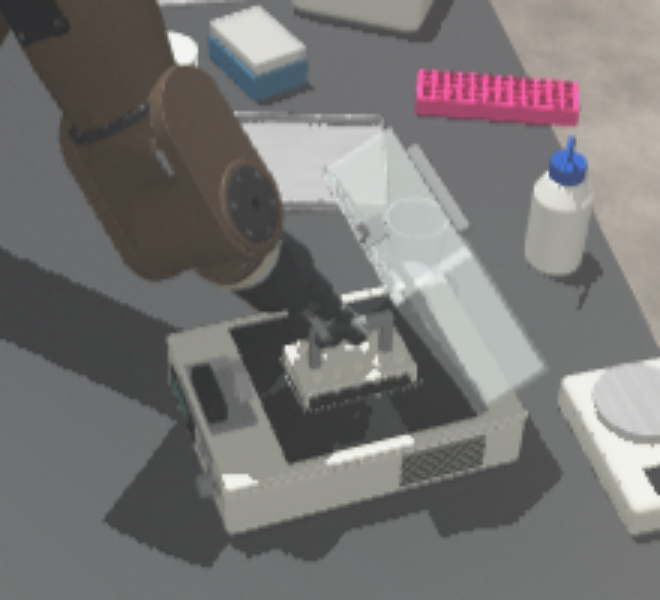

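```bash
python3 -m creep '[{"linear":[5,0,-6],"turn":0,"gripper":-1},{"linear":[11,0,-13],"turn":0,"gripper":-1},{"linear":[16,0,-20],"turn":0,"gripper":-1},{"linear":[16,0,-45],"turn":0,"gripper":-1},{"linear":[15,0,-75],"turn":0,"gripper":-1},{"linear":[10,0,-105],"turn":0,"gripper":-1},{"linear":[0,0,-130],"turn":0,"gripper":-1},{"linear":[0,0,-130],"turn":0,"gripper":-1}]'
python3 - <<'E'
from h import *
s=arm.read_state();R=np.array(s["tool_rot"]);print(np.array(s["q"]));print(RI.T@R);print(toI(np.array(s["tcp_pos"])-.0187*R[:,2]))
im,d=eyes.grab_frame("side");cv2.imwrite("pics/side7.png",cv2.resize(im[120:320,180:400],None,fx=3,fy=3))
th=np.radians(-10.8); T=np.array([.610,.2325,0])
off=R[:,2]*.0187
# carrier origin rel. to grasp: inc frame (+.001.. )
for z in(.30,.25): go(np.array([.61,.2325,z])+off); go(np.array([.45,.10,z])+off);go(np.array([.45,-.10,z])+off)
E
```

```text
time_s: 24.65
tcp_pos: [0.506, -0.2229, 0.2367]
tool_rot: [[0.754, 0.159, 0.637], [0.122, -0.987, 0.101], [0.645, 0.001, -0.764]]
ft_force: [0.7, -0.1, -3.1]
finger_gap: 0.0107
[-0.7829  0.2886  2.093   1.1226  0.6169 -0.2779]
[[ 0.764  -0.0013  0.6453]
 [-0.0002 -1.     -0.0018]
 [ 0.6453  0.0012 -0.764 ]]
[-0.1004  0.0018  0.251 ]
lin mm [ 174.3 -433.4   81.7] turn 0 t= 24.7 F [-0.12 -0.5  -3.74] q6 -0.278243564140061 gap 0.01057188954358943
lin mm [  37.5 -327.9  -33.7] turn 0 t= 24.7 F [-0.12 -0.5  -3.74] q6 -0.278243564140061 gap 0.01057188954358943
lin mm [  13.2 -130.4  -54. ] turn 0 t= 24.7 F [-0.12 -0.5  -3.74] q6 -0.278243564140061 gap 0.01057188954358943
lin mm [ 142.  -433.4  119.9] turn 0 t= 24.7 F [-0.12 -0.5  -3.74] q6 -0.278243564140061 gap 0.01057188954358943
lin mm [   5.3 -327.9    4.5] turn 0 t= 24.7 F [-0.12 -0.5  -3.74] q6 -0.278243564140061 gap 0.01057188954358943
lin mm [ -19.  -130.5  -15.8] turn 0 t= 24.7 F [-0.12 -0.5  -3.74] q6 -0.278243564140061 gap 0.01057188954358943
```

View pics/side7.png

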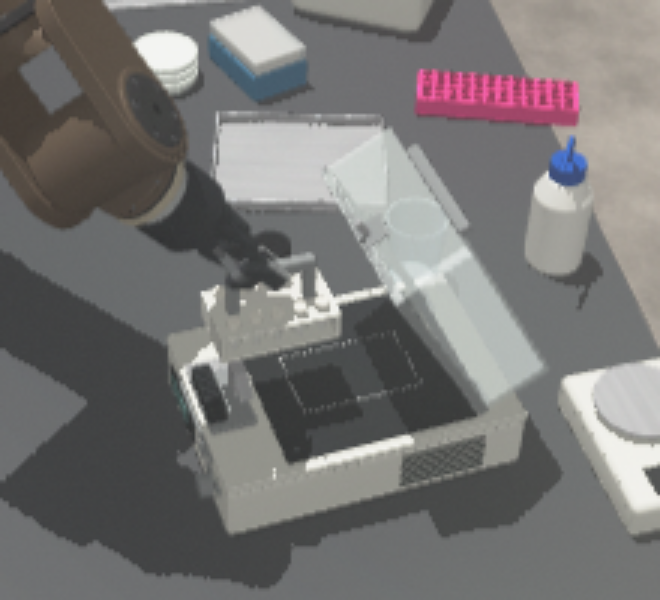

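```bash
python3 -m creep '[{"linear":[3,-20,-10],"turn":0,"gripper":-1},{"linear":[7,-50,-25],"turn":0,"gripper":-1},{"linear":[10,-90,-40],"turn":0,"gripper":-1},{"linear":[16,-130,-48],"turn":0,"gripper":-1},{"linear":[32,-165,-36],"turn":0,"gripper":-1},{"linear":[50,-200,-22],"turn":0,"gripper":-1},{"linear":[68,-234,-8],"turn":0,"gripper":-1},{"linear":[86,-268,7],"turn":0,"gripper":-1},{"linear":[104,-302,22],"turn":0,"gripper":-1},{"linear":[122,-335,37],"turn":0,"gripper":-1},{"linear":[140,-370,52],"turn":0,"gripper":-1},{"linear":[155,-400,65],"turn":0,"gripper":-1}]'
python3 - <<'E'
from h import *
s=arm.read_state();R=np.array(s["tool_rot"]);print(np.array(s["q"]));print(RI.T@R)
off=R[:,2]*.0187
for z in(.25,.12,.079): go(np.array([.61,.2325,z])+off)
im,d=eyes.grab_frame("side");cv2.imwrite("pics/side8.png",cv2.resize(im[50:250,180:400],None,fx=3,fy=3))
E
```

```text
time_s: 25.9
tcp_pos: [0.583, 0.156, 0.2837]
tool_rot: [[0.759, 0.161, 0.631], [0.123, -0.987, 0.103], [0.639, -0.001, -0.769]]
ft_force: [0.6, 0.0, -3.3]
finger_gap: 0.0107
[0.1481 0.2392 1.9944 0.043  0.2145 1.5188]
[[ 0.7688  0.0011  0.6395]
 [ 0.0004 -1.      0.0012]
 [ 0.6395 -0.0006 -0.7688]]
lin mm [  8.3 -71.2  69.6] turn 0 t= 25.9 F [ 0.56  0.05 -3.28] q6 1.5187882943224686 gap 0.010733076780030245
lin mm [-74.8 -71.1 169.5] turn 0 t= 25.9 F [ 0.56  0.05 -3.28] q6 1.5187882943224686 gap 0.010733076780030245
lin mm [-101.   -71.1  201. ] turn 0 t= 25.9 F [ 0.56  0.05 -3.28] q6 1.5187882943224686 gap 0.010733076780030245
```

View pics/side8.png

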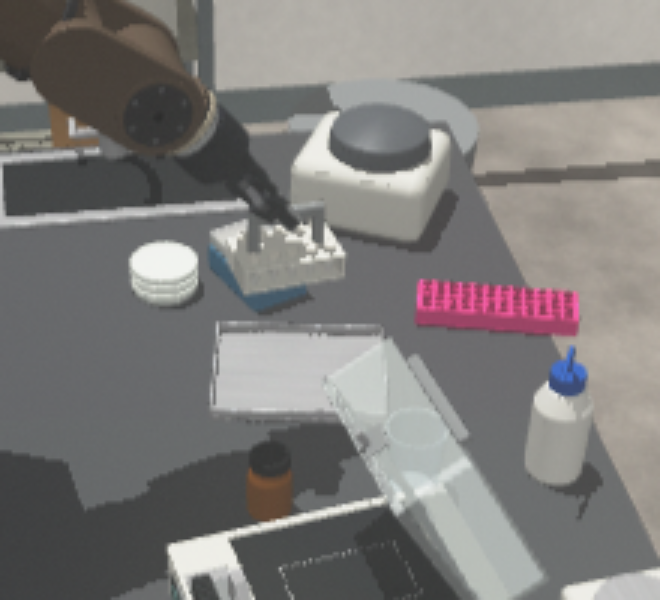

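```bash
cat > k.py <<'E'
import numpy as np
from scipy.optimize import least_squares
D=np.array([[.4916,1.5595,1.0917,.6213,.2307],[1.0491,.0474,2.0278,.8985,.3834],[1.089,.0484,1.4747,1.0405,.382],[.1479,1.5534,.99,.5997,.4511],[.2392,1.9944,.2145,.5999,.2837],[1.0017,.0484,1.3898,1.036,.4854],[1.163,.0484,1.7798,.977,.2813]])
def fk(p,q2,q3,q5):
    a1,a2,h,L,r0,e=p; s=q2+q3; t=s+q5
    r=r0+a1*np.sin(q2)+a2*np.sin(s)+e*np.cos(s)+L*np.sin(t)
    z=h+a1*np.cos(q2)+a2*np.cos(s)-e*np.sin(s)+L*np.cos(t); return r,z
def res(p):
    r,z=fk(p,*D[:,:3].T); return np.r_[r-D[:,3],z-D[:,4]]
P=least_squares(res,[.6,.55,.2,.25,0,0])
if __name__=="__main__":
    print(P.x,abs(P.fun).max())
    for tilt in(.705,.6,.5,.45,.4):
      for r in(.60,.64,.68,.70):
        for z in(.065,.075,.12,.25):
            if z==.12 or z==.25: continue
            s=least_squares(lambda q:[*(np.array(fk(P.x,*q))-[r,z]),q.sum()-np.pi+tilt],[.6,1.8,.2]);print(tilt,r,z,s.x.round(3),s.cost<1e-9)
E
python3 k.py
```

```text
[5.86804301e-01 4.11155419e-01 1.96256094e-01 2.54967878e-01
 1.08020106e-06 4.27609188e-02] 0.0008419150005267717
0.705 0.6 0.065 [ 0.647  2.194 -0.404] True
0.705 0.6 0.075 [ 0.625  2.19  -0.378] True
0.705 0.64 0.065 [ 0.667  2.097 -0.328] True
0.705 0.64 0.075 [ 0.647  2.094 -0.304] True
0.705 0.68 0.065 [ 0.692  2.    -0.255] True
0.705 0.68 0.075 [ 0.674  1.996 -0.233] True
0.705 0.7 0.065 [ 0.706  1.95  -0.22 ] True
0.705 0.7 0.075 [ 0.688  1.947 -0.199] True
0.6 0.6 0.065 [ 0.623  2.136 -0.218] True
0.6 0.6 0.075 [ 0.602  2.132 -0.193] True
0.6 0.64 0.065 [ 0.649  2.04  -0.147] True
0.6 0.64 0.075 [ 0.63   2.036 -0.124] True
0.6 0.68 0.065 [ 0.678  1.942 -0.078] True
0.6 0.68 0.075 [ 0.661  1.938 -0.057] True
0.6 0.7 0.065 [ 0.694  1.892 -0.044] True
0.6 0.7 0.075 [ 0.677  1.888 -0.024] True
0.5 0.6 0.065 [ 0.61   2.078 -0.047] True
0.5 0.6 0.075 [ 0.591  2.073 -0.023] True
0.5 0.64 0.065 [0.64  1.981 0.02 ] True
0.5 0.64 0.075 [0.623 1.977 0.042] True
0.5 0.68 0.065 [0.673 1.882 0.086] True
0.5 0.68 0.075 [0.657 1.878 0.107] True
0.5 0.7 0.065 [0.691 1.831 0.119] True
0.5 0.7 0.075 [0.675 1.827 0.139] True
0.45 0.6 0.065 [0.607 2.048 0.036] True
0.45 0.6 0.075 [0.589 2.043 0.06 ] True
0.45 0.64 0.065 [0.639 1.951 0.101] True
0.45 0.64 0.075 [0.622 1.946 0.124] True
0.45 0.68 0.065 [0.674 1.851 0.167] True
0.45 0.68 0.075 [0.658 1.846 0.187] True
0.45 0.7 0.065 [0.692 1.8   0.199] True
0.45 0.7 0.075 [0.677 1.796 0.219] True
0.4 0.6 0.065 [0.607 2.018 0.117] True
0.4 0.6 0.075 [0.588 2.012 0.141] True
0.4 0.64 0.065 [0.64  1.92  0.182] True
0.4 0.64 0.075 [0.623 1.915 0.203] True
0.4 0.68 0.065 [0.676 1.819 0.246] True
0.4 0.68 0.075 [0.661 1.814 0.266] True
0.4 0.7 0.065 [0.695 1.768 0.278] True
0.4 0.7 0.075 [0.681 1.763 0.298] True
```

```bash
cat > k6.py <<'E'
import numpy as np
from scipy.spatial.transform import Rotation as Ro
from scipy.optimize import least_squares
from k import P
a1,a2,h,L,r0,e=P.x; d=.0659
def fk6(q,s4=1):
    q1,q2,q3,q4,q5,q6=q
    s=q2+q3
    w=np.array([a1*np.sin(q2)+a2*np.sin(s)+e*np.cos(s),d,h+a1*np.cos(q2)+a2*np.cos(s)-e*np.sin(s)])
    Rm=Ro.from_euler('z',q1)*Ro.from_euler('y',s)*Ro.from_euler('z',s4*q4)*Ro.from_euler('y',q5)*Ro.from_euler('z',q6+C)
    R=Rm.as_matrix(); return Ro.from_euler('z',q1).apply(w)+L*R[:,2],R
C=0
T=[([-.639,.5355,2.0383,1.505,.4812,-.591],[.5906,-.2099,.1367],[[0.754,0.159,0.637],[0.122,-0.987,0.102],[0.646,0.001,-0.764]]),
([0.1481,0.2392,1.9944,0.043,0.2145,1.5188],[0.583,0.156,0.2837],[[0.759,0.161,0.631],[0.123,-0.987,0.103],[0.639,-0.001,-0.769]]),
([-0.7829,0.2886,2.093,1.1226,0.6169,-0.2779],[0.506,-0.2229,0.2367],[[0.754,0.159,0.637],[0.122,-0.987,0.101],[0.645,0.001,-0.764]])]
if __name__=="__main__":
  np.set_printoptions(precision=3,suppress=True)
  for s4 in(1,-1):
    for q,p,R in T:
      pp,RR=fk6(q,s4); print(s4,(pp-p)*1000,Ro.from_matrix(RR.T@np.array(R)).as_rotvec())
E
python3 k6.py
```

```text
1 [ 0.135 -0.212 -0.143] [0.    0.    1.571]
1 [ 0.197 -0.003 -0.086] [ 0.    -0.     1.571]
1 [ 0.172 -0.257 -0.169] [ 0.    -0.     1.571]
-1 [-140.321 -189.254   -0.143] [ 1.06  -0.209 -1.572]
-1 [ 0.885 -4.618 -0.086] [0.014 0.015 1.655]
-1 [-187.353 -188.721   -0.169] [ 1.265 -0.703 -2.293]
```

```bash
cat > sim.py <<'E'
import k6; from k6 import *
k6.C=np.pi/2
lo=np.array([-3.1,-.84,.05,-1.13,.06,-2.69]);hi=np.array([3.1,2.19,2.79,4.28,2.93,2.69])
def ik(q,p,R):
    def f(x):
        pp,RR=fk6(x); return np.r_[(pp-p)*4,Ro.from_matrix(RR.T@R).as_rotvec()]
    s=least_squares(f,np.clip(q,lo+1e-6,hi-1e-6),bounds=(lo,hi)); return s.x,np.sqrt(2*s.cost)
def path(q,R,W,step=.02,pr=True):
    p,_=fk6(q)
    for w in W:
        w=np.array(w);n=max(1,int(np.ceil(np.linalg.norm(w-p)/step)));mx=0;me=0;m5=9
        for i in range(1,n+1):
            qn,er=ik(q,p+(w-p)*i/n,R);mx=max(mx,abs(qn-q).max());me=max(me,er);m5=min(m5,qn[4]);q=qn
        p=w
        if pr: print(w,q,'maxstep',round(mx,3),'err',round(me,4),'minq5',round(m5,3))
    return q
E
python3 - <<'E'
from h import *
from sim import *
s=arm.read_state();q=np.array(s["q"]);R=np.array(s["tool_rot"]);off=R[:,2]*.0187
g=lambda *a:np.array(a)+off
print('A');path(q,R,[g(.45,-.05,.26),g(.46,-.06,.19),g(.50,.0,.185),g(.55,.1,.185),g(.61,.2325,.185),g(.61,.2325,.079)])
print('B');path(q,R,[g(.50,.10,.28),g(.46,-.10,.26),g(.46,-.10,.19),g(.50,.0,.185),g(.55,.1,.185),g(.61,.2325,.185),g(.61,.2325,.079)])
E
```

```text
A
[ 0.4618 -0.0481  0.2456] [-0.4574  0.1106  2.3144  1.2813  0.3989 -0.1832] maxstep 0.186 err 0.0 minq5 0.183
[ 0.4718 -0.0581  0.1756] [-0.4718  0.2924  2.3849  1.8717  0.4089 -0.8348] maxstep 0.168 err 0.0 minq5 0.386
[0.5118 0.0019 0.1706] [-0.2584  0.3344  2.3255  2.127   0.3134 -0.9044] maxstep 0.064 err 0.0 minq5 0.313
[0.5618 0.1019 0.1706] [ 0.0239  0.3902  2.1998  2.5725  0.1649 -1.1091] maxstep 0.091 err 0.0 minq5 0.165
[0.6218 0.2344 0.1706] [ 0.2905  0.4927  1.9824  4.28    0.0855 -2.6048] maxstep 0.364 err 0.0126 minq5 0.07
[0.6218 0.2344 0.0646] [ 0.2934  0.6809  2.0329  3.4535  0.2763 -1.7654] maxstep 0.273 err 0.0 minq5 0.102
B
[0.5118 0.1019 0.2656] [0.0273 0.146  2.1893 0.646  0.1439 0.8311] maxstep 0.197 err 0.0 minq5 0.144
[ 0.4718 -0.0981  0.2456] [-0.5795  0.1476  2.2657  1.2202  0.4792 -0.2169] maxstep 0.222 err 0.0 minq5 0.162
[ 0.4718 -0.0981  0.1756] [-0.5795  0.3053  2.357   1.7203  0.4533 -0.7738] maxstep 0.146 err 0.0 minq5 0.448
[0.5118 0.0019 0.1706] [-0.2584  0.3344  2.3255  2.127   0.3134 -0.9044] maxstep 0.073 err 0.0 minq5 0.313
[0.5618 0.1019 0.1706] [ 0.0239  0.3902  2.1998  2.5725  0.1649 -1.1091] maxstep 0.091 err 0.0 minq5 0.165
[0.6218 0.2344 0.1706] [ 0.2905  0.4927  1.9824  4.28    0.0855 -2.6048] maxstep 0.364 err 0.0126 minq5 0.07
[0.6218 0.2344 0.0646] [ 0.2934  0.6809  2.0329  3.4535  0.2763 -1.7654] maxstep 0.273 err 0.0 minq5 0.102
```

```bash
python3 - <<'E'
from h import *
from sim import *
s=arm.read_state();q=np.array(s["q"]);R=np.array(s["tool_rot"]);off=R[:,2]*.0187
g=lambda *a:np.array(a)+off
path(q,R,[g(.50,.06,.28),g(.46,-.04,.26),g(.46,-.06,.19),g(.50,.0,.19),g(.54,.10,.19),g(.555,.115,.115),g(.61,.225,.105),g(.61,.225,.08)])
go(g(.50,.06,.28));go(g(.46,-.04,.26));go(g(.46,-.06,.19))
E
```

```text
[0.5118 0.0619 0.2656] [-0.0872  0.1366  2.2016  0.9168  0.2008  0.4759] maxstep 0.173 err 0.0 minq5 0.177
[ 0.4718 -0.0381  0.2456] [-0.414   0.1219  2.2998  1.2864  0.3725 -0.1535] maxstep 0.154 err 0.0 minq5 0.223
[ 0.4718 -0.0581  0.1756] [-0.4718  0.2924  2.3849  1.8717  0.4089 -0.8348] maxstep 0.177 err 0.0 minq5 0.369
[0.5118 0.0019 0.1756] [-0.2584  0.3224  2.32    2.0799  0.3045 -0.855 ] maxstep 0.056 err 0.0 minq5 0.305
[0.5518 0.1019 0.1756] [ 0.0246  0.3698  2.217   2.5644  0.1621 -1.1004] maxstep 0.102 err 0.0 minq5 0.162
[0.5668 0.1169 0.1006] [ 0.0603  0.5499  2.2347  2.9456  0.3421 -1.4591] maxstep 0.163 err 0.0 minq5 0.206
[0.6218 0.2269 0.0906] [ 0.279   0.6295  2.0306  3.4848  0.2234 -1.8111] maxstep 0.097 err 0.0 minq5 0.223
[0.6218 0.2269 0.0656] [ 0.279   0.677   2.0401  3.417   0.2777 -1.7411] maxstep 0.039 err 0.0 minq5 0.251
lin mm [-78.7  83.6 -41.9] turn 0 t= 25.95 F [ 2.09 -0.12 -4.22] q6 1.539411558166002 gap 0.010875274702618048
lin mm [-133.7  176.1  -62.3] turn 0 t= 25.95 F [ 2.09 -0.12 -4.22] q6 1.539411558166002 gap 0.010875274702618048
lin mm [-180.9  196.1  -10.6] turn 0 t= 25.95 F [ 2.09 -0.12 -4.22] q6 1.539411558166002 gap 0.010875274702618048
```

```bash
python3 -m creep '[{"linear":[-13,14,-7],"turn":0,"gripper":-1},{"linear":[-26,28,-14],"turn":0,"gripper":-1},{"linear":[-39,42,-21],"turn":0,"gripper":-1},{"linear":[-52,56,-28],"turn":0,"gripper":-1},{"linear":[-65,70,-35],"turn":0,"gripper":-1},{"linear":[-79,84,-42],"turn":0,"gripper":-1},{"linear":[-90,102,-46],"turn":0,"gripper":-1},{"linear":[-101,121,-50],"turn":0,"gripper":-1},{"linear":[-112,140,-54],"turn":0,"gripper":-1},{"linear":[-123,158,-58],"turn":0,"gripper":-1},{"linear":[-134,176,-62],"turn":0,"gripper":-1},{"linear":[-134,176,-62],"turn":0,"gripper":-1}]'
python3 - <<'E'
from h import *
s=arm.read_state();R=np.array(s["tool_rot"]);print(np.array(s["q"]));print(RI.T@R)
off=R[:,2]*.0187
g=lambda *a:np.array(a)+off
for w in[g(.46,-.06,.19),g(.50,.0,.19),g(.54,.10,.19)]:go(w)
E
```

```text
time_s: 27.15
tcp_pos: [0.4699, -0.0439, 0.2456]
tool_rot: [[0.759, 0.158, 0.632], [0.121, -0.987, 0.102], [0.64, -0.001, -0.768]]
ft_force: [-0.0, 0.8, -2.5]
finger_gap: 0.0105
[-0.4323  0.1213  2.3005  1.2791  0.3819 -0.1624]
[[ 0.7684 -0.0022  0.6399]
 [-0.0022 -1.     -0.0007]
 [ 0.6399 -0.0009 -0.7684]]
lin mm [-45.1  14.4  53.5] turn 0 t= 27.15 F [-0.03  0.76 -2.51] q6 -0.1623704247728513 gap 0.010522014922119266
lin mm [ -7.5 -38.6  84.9] turn 0 t= 27.15 F [-0.03  0.76 -2.51] q6 -0.1623704247728513 gap 0.010522014922119266
lin mm [  35.  -131.   120.3] turn 0 t= 27.15 F [-0.03  0.76 -2.51] q6 -0.1623704247728513 gap 0.010522014922119266
```

```bash
python3 -m creep '[{"linear":[-11,4,13],"turn":0,"gripper":-1},{"linear":[-22,7,27],"turn":0,"gripper":-1},{"linear":[-34,11,40],"turn":0,"gripper":-1},{"linear":[-45,14,53],"turn":0,"gripper":-1},{"linear":[-32,-3,64],"turn":0,"gripper":-1},{"linear":[-20,-20,75],"turn":0,"gripper":-1},{"linear":[-8,-38,85],"turn":0,"gripper":-1},{"linear":[1,-58,92],"turn":0,"gripper":-1},{"linear":[10,-76,99],"turn":0,"gripper":-1},{"linear":[18,-94,106],"turn":0,"gripper":-1},{"linear":[27,-113,113],"turn":0,"gripper":-1},{"linear":[35,-131,120],"turn":0,"gripper":-1}]'
python3 - <<'E'
from h import *
s=arm.read_state();R=np.array(s["tool_rot"]);print(np.array(s["q"]));print(RI.T@R)
off=R[:,2]*.0187
g=lambda *a:np.array(a)+off
for w in[g(.54,.10,.19),g(.555,.115,.115),g(.61,.225,.105),g(.61,.225,.08)]:go(w)
im,d=eyes.grab_frame("side");cv2.imwrite("pics/side9.png",cv2.resize(im[80:280,180:400],None,fx=3,fy=3))
im,d=eyes.grab_frame("scene");cv2.imwrite("pics/scene9.png",im)
E
```

```text
time_s: 28.35
tcp_pos: [0.5519, 0.1055, 0.1764]
tool_rot: [[0.759, 0.161, 0.631], [0.123, -0.987, 0.104], [0.64, -0.001, -0.769]]
ft_force: [0.2, -0.4, -3.1]
finger_gap: 0.0109
[ 0.0337  0.3695  2.2135  2.5791  0.155  -1.1118]
[[ 0.7686  0.0011  0.6397]
 [ 0.0003 -1.      0.0014]
 [ 0.6397 -0.0009 -0.7686]]
lin mm [-1.   3.6  0.2] turn 0 t= 28.35 F [ 0.21 -0.41 -3.08] q6 -1.1117816605809057 gap 0.01092937182239454
lin mm [-35.7  -8.8  68.8] turn 0 t= 28.35 F [ 0.21 -0.41 -3.08] q6 -1.1117816605809057 gap 0.01092937182239454
lin mm [  13.2 -108.5  122.6] turn 0 t= 28.35 F [ 0.21 -0.41 -3.08] q6 -1.1117816605809057 gap 0.01092937182239454
lin mm [  -2.8 -108.5  141.8] turn 0 t= 28.35 F [ 0.21 -0.41 -3.08] q6 -1.1117816605809057 gap 0.01092937182239454
```

View pics/side9.png

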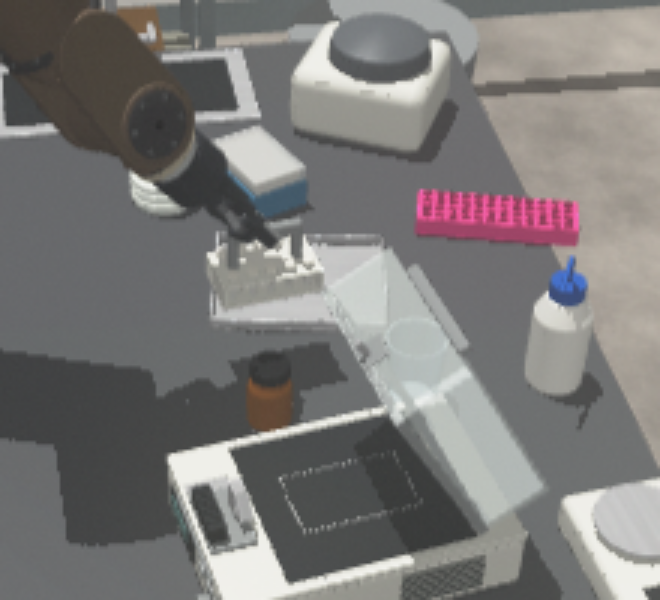

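View pics/scene9.png

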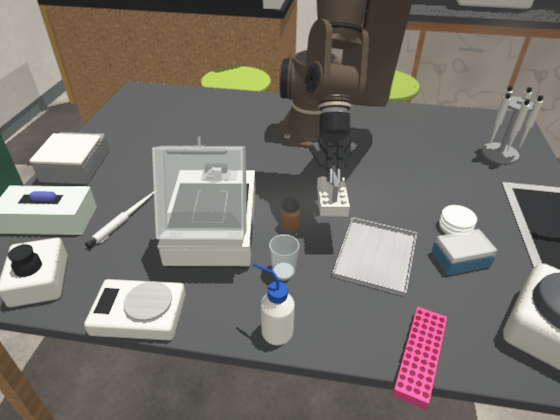

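```bash
python3 -m creep '[{"linear":[-9,-4,17],"turn":0,"gripper":-1},{"linear":[-18,-8,34],"turn":0,"gripper":-1},{"linear":[-27,-12,52],"turn":0,"gripper":-1},{"linear":[-36,-16,69],"turn":0,"gripper":-1},{"linear":[-28,-31,78],"turn":0,"gripper":-1},{"linear":[-19,-47,87],"turn":0,"gripper":-1},{"linear":[-11,-62,96],"turn":0,"gripper":-1},{"linear":[-3,-78,105],"turn":0,"gripper":-1},{"linear":[5,-93,114],"turn":0,"gripper":-1},{"linear":[13,-108,123],"turn":0,"gripper":-1},{"linear":[13,-108,123],"turn":0,"gripper":-1}]'
python3 - <<'E'
from h import *
s=arm.read_state();R=np.array(s["tool_rot"]);print(np.array(s["q"]));print(RI.T@R)
off=R[:,2]*.0187
g=lambda *a:np.array(a)+off
for w in[g(.61,.225,.085),g(.61,.225,.079)]:go(w)
im,d=eyes.grab_frame("side");cv2.imwrite("pics/side10.png",cv2.resize(im[80:280,180:400],None,fx=3,fy=3))
E
```

```text
time_s: 29.55
tcp_pos: [0.6226, 0.2264, 0.0903]
tool_rot: [[0.758, 0.162, 0.632], [0.124, -0.987, 0.104], [0.641, -0.001, -0.768]]
ft_force: [-0.2, 0.3, -3.9]
finger_gap: 0.0106
[ 0.2772  0.6311  2.0291  3.4757  0.223  -1.8087]
[[ 0.7677  0.0022  0.6408]
 [ 0.0011 -1.      0.002 ]
 [ 0.6408 -0.0008 -0.7677]]
lin mm [-13.1  -0.7  14.6] turn 0 t= 29.55 F [-0.21  0.31 -3.86] q6 -1.8087425625900917 gap 0.010607051122994057
lin mm [-17.   -0.7  19.2] turn 0 t= 29.55 F [-0.21  0.31 -3.86] q6 -1.8087425625900917 gap 0.010607051122994057
```

View pics/side10.png

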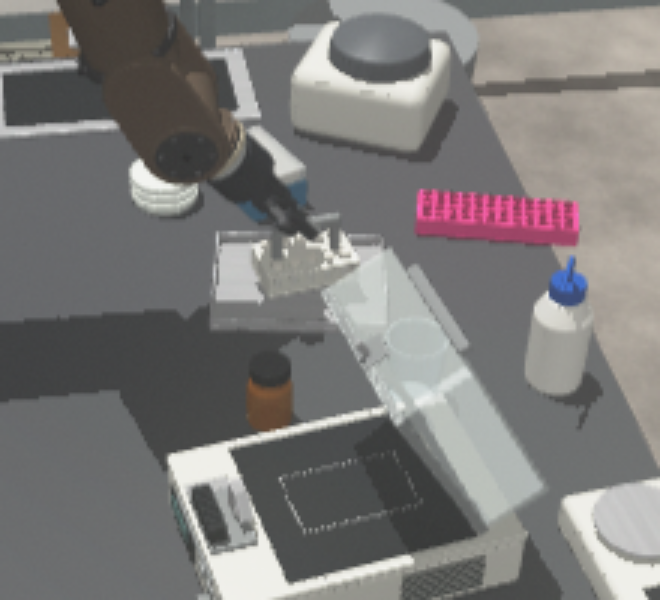

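Over the tray, level. Lower gently.

```bash
python3 -m creep '[{"linear":[-5,0,6],"turn":0,"gripper":-1},{"linear":[-9,0,11],"turn":0,"gripper":-1},{"linear":[-13,0,15],"turn":0,"gripper":-1},{"linear":[-15,0,17],"turn":0,"gripper":-1},{"linear":[-15,0,17],"turn":0,"gripper":-1}]'
python3 -m creep '[{"linear":[-1,0,1],"turn":0,"gripper":-1},{"linear":[-1,0,1],"turn":0,"gripper":-1}]'; python3 -m creep '[{"linear":[-1,0,1],"turn":0,"gripper":-1},{"linear":[-1,0,1],"turn":0,"gripper":-1}]'
```

```text
time_s: 30.1
tcp_pos: [0.6214, 0.2238, 0.0677]
tool_rot: [[0.758, 0.16, 0.632], [0.123, -0.987, 0.102], [0.64, 0.0, -0.768]]
ft_force: [-1.0, -0.2, -4.2]
finger_gap: 0.0109
time_s: 30.3
tcp_pos: [0.6216, 0.2241, 0.067]
tool_rot: [[0.757, 0.16, 0.633], [0.123, -0.987, 0.103], [0.641, -0.0, -0.767]]
ft_force: [-0.6, 1.2, -3.8]
finger_gap: 0.0108
time_s: 30.5
tcp_pos: [0.6214, 0.2241, 0.0656]
tool_rot: [[0.757, 0.16, 0.633], [0.123, -0.987, 0.103], [0.641, -0.0, -0.767]]
ft_force: [0.5, 0.0, -4.1]
finger_gap: 0.0107
```

```bash
python3 -m creep '[{"linear":[-0.6,0,0.8],"turn":0,"gripper":-1},{"linear":[-0.6,0,0.8],"turn":0,"gripper":-1}]'|sed -n '2p;4p'; python3 -m creep '[{"linear":[-0.6,0,0.8],"turn":0,"gripper":-1},{"linear":[-0.6,0,0.8],"turn":0,"gripper":-1}]'|sed -n '2p;4p'
```

```text
tcp_pos: [0.6216, 0.2241, 0.0649]
ft_force: [-1.2, -1.3, -0.7]
tcp_pos: [0.6217, 0.2241, 0.0647]
ft_force: [-7.7, -3.1, 8.3]
```

```bash
python3 -m creep '[{"linear":[0,0,0],"turn":0,"gripper":-0.4},{"linear":[0,0,0],"turn":0,"gripper":0.2},{"linear":[0,0,0],"turn":0,"gripper":1},{"linear":[0,0,0],"turn":0,"gripper":1},{"linear":[0,0,0],"turn":0,"gripper":1}]'; python3 - <<'E'
from h import *
im,d=eyes.grab_frame("side");cv2.imwrite("pics/side11.png",cv2.resize(im[80:280,180:400],None,fx=3,fy=3))
E
```

```text
time_s: 31.4
tcp_pos: [0.6216, 0.2241, 0.0635]
tool_rot: [[0.757, 0.16, 0.633], [0.123, -0.987, 0.103], [0.641, -0.0, -0.767]]
ft_force: [-0.3, -0.2, -0.1]
finger_gap: 0.0816
```

View pics/side11.png

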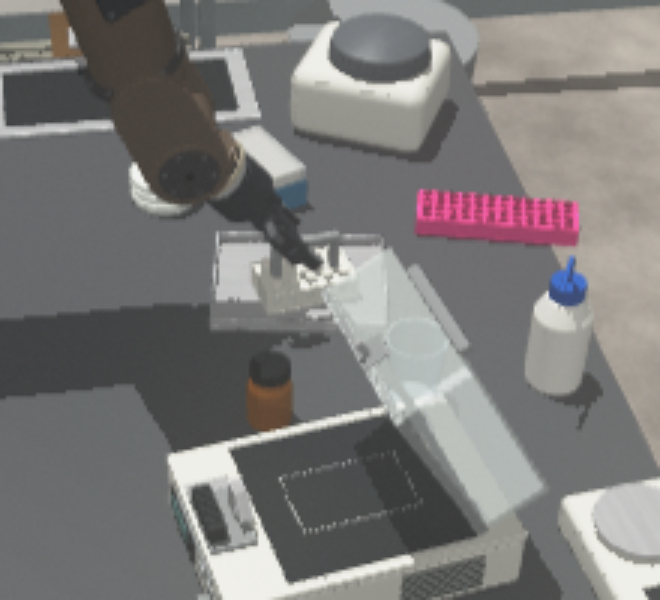

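```bash
cat > hood.py <<'E'
import numpy as np
def tcp_for(theta,az,uK=165,tilt=None):
    # az: tool axis tip->body in inc xz plane (unit)
    c,s=np.cos(theta),np.sin(theta)
    # hood frame: u from hinge to front, v outward normal, in inc xz
    U=np.array([-c,s]);V=np.array([s,c])
    side=np.array([az[1],-az[0]]) # toward +x/up side
    A=np.array([az@U,az@V])
    v=78.
    for cu,cv in((195,92),(205,92)):
        if A[0]>1e-6 and cu>uK:
            v=max(v,cv-(cu-uK)/A[0]*A[1])
    K=np.array([95,92])+uK*U+v*V
    T=K+11*side
    # body corner in hood frame
    b=T+73*az-42.5*side-np.array([95,92]); 
    return T,v,(b@U,b@V)
E
python3 - <<'E'
from h import *
from hood import *
from sim import *
s=arm.read_state();R=np.array(s["tool_rot"]);q=np.array(s["q"])
a=-(RI.T@R)[:,2][[0,2]];a/=np.linalg.norm(a);print(a)
W={}
for th in(1.05,.95,.85,.7,.55,.4,.25,.12,.05,0.):
    T,v,b=tcp_for(th,a);W[th]=T;print(th,T,round(v,1),np.round(b,0))
w=lambda T,y=0:toW([T[0]/1000,y,T[1]/1000])
n=np.array([np.sin(1.05),np.cos(1.05)])
pre=W[1.05]+40*n; up=pre+130*a
p0=np.array(s["tcp_pos"]);z=R[:,2]
print('pre',pre,up)
for name,mid in(("direct",[p0-.1*z,p0-.2*z,w(up)]),("side",[p0-.08*z,p0-.12*z+[0,-.1,.05],[.46,-.05,.25],[.5,-.05,.40],w(up)]),("side2",[p0-.08*z,p0-.14*z,[.47,-.02,.30],[.55,-.05,.42],w(up)])):
    print(name);path(q,R,mid+[w(pre),w(W[1.05]),w(W[.55]),w(W[0.])])
E
```

```text
[-0.6413  0.7673]
1.05 [107.2924 291.4824] 99.1 [231.  55.]
0.95 [ 84.7542 288.5399] 95.0 [235.  58.]
0.85 [ 63.1059 283.2464] 91.3 [239.  62.]
0.7 [ 33.0999 271.6678] 86.7 [242.  68.]
0.55 [  5.5841 255.1231] 81.9 [244.  75.]
0.4 [-18.1602 235.151 ] 78.0 [244.  83.]
0.25 [-37.1328 215.451 ] 78.0 [243.  95.]
0.12 [-51.0356 196.2458] 78.0 [240. 105.]
0.05 [-57.4551 185.2033] 78.0 [238. 110.]
0.0 [-61.5597 177.0542] 78.0 [236. 114.]
pre [141.9894 311.3853] [ 58.6215 411.134 ]
direct
[0.5582 0.2139 0.1403] [ 0.2911  0.482   2.1533  3.5671  0.2034 -1.8882] maxstep 0.045 err 0.0 minq5 0.203
[0.4949 0.2036 0.217 ] [ 0.3106  0.2645  2.2219  4.28    0.1022 -2.5926] maxstep 0.208 err 0.009 minq5 0.102
[ 0.6514 -0.2011  0.4111] [-0.5567  0.2642  1.5897  0.6111  0.8253  0.5372] maxstep 3.366 err 0.3985 minq5 0.06
[ 0.7337 -0.1878  0.3114] [-0.4659  0.451   1.5698  0.6801  0.6409  0.4886] maxstep 0.03 err 0.0 minq5 0.641
[ 0.6994 -0.1933  0.2915] [-0.501   0.4271  1.6691  0.7656  0.6049  0.3631] maxstep 0.064 err 0.0 minq5 0.605
[ 0.599  -0.2096  0.2551] [-0.6271  0.3548  1.9096  0.9862  0.5765 
[... 1403 characters left out ...]
253  0.3145] maxstep 0.593 err 0.0009 minq5 0.06
[ 0.55 -0.05  0.42] [-0.3607  0.0212  1.8626  0.5193  0.6993  0.7432] maxstep 0.086 err 0.0 minq5 0.458
[ 0.6514 -0.2011  0.4111] [-0.5567  0.2642  1.5897  0.6111  0.8253  0.5372] maxstep 0.034 err 0.0 minq5 0.711
[ 0.7337 -0.1878  0.3114] [-0.4659  0.451   1.5698  0.6801  0.6409  0.4886] maxstep 0.03 err 0.0 minq5 0.641
[ 0.6994 -0.1933  0.2915] [-0.501   0.4271  1.6691  0.7656  0.6049  0.3631] maxstep 0.064 err 0.0 minq5 0.605
[ 0.599  -0.2096  0.2551] [-0.6271  0.3548  1.9096  0.9862  0.5765  0.0113] maxstep 0.061 err 0.0 minq5 0.576
[ 0.5327 -0.2203  0.1771] [-0.7344  0.4171  2.1073  1.3412  0.5397 -0.4976] maxstep 0.091 err 0.0 minq5 0.54
```

```bash
python3 - <<'E'
from h import *
from sim import *
s=arm.read_state();R=np.array(s["tool_rot"]);q=np.array(s["q"])
p0=np.array(s["tcp_pos"]);z=R[:,2]
up=toW([.0586,0,.4111]);pre=toW([.142,0,.3114])
mid=[p0-.1*z,[.53,.10,.15],[.47,-.04,.19],[.48,-.05,.30],[.53,-.08,.42],up,pre]
path(q,R,mid)
for m in mid: go(m)
E
```

```text
[0.5582 0.2139 0.1403] [ 0.2911  0.482   2.1533  3.5671  0.2034 -1.8882] maxstep 0.045 err 0.0 minq5 0.203
[0.53 0.1  0.15] [ 0.0215  0.4064  2.2909  2.7914  0.2624 -1.3388] maxstep 0.142 err 0.0 minq5 0.209
[ 0.47 -0.04  0.19] [-0.4216  0.2487  2.3808  1.8231  0.3728 -0.7379] maxstep 0.126 err 0.0 minq5 0.269
[ 0.48 -0.05  0.3 ] [-0.4372  0.0398  2.1947  0.9147  0.473   0.2315] maxstep 0.197 err 0.0 minq5 0.363
[ 0.53 -0.08  0.42] [-0.4531 -0.0001  1.8843  0.5763  0.7448  0.6294] maxstep 0.087 err 0.0 minq5 0.51
[ 0.6513 -0.2011  0.4111] [-0.5567  0.2642  1.5898  0.6112  0.8252  0.5371] maxstep 0.038 err 0.0 minq5 0.751
[ 0.7337 -0.1878  0.3114] [-0.4659  0.451   1.5698  0.6801  0.641   0.4887] maxstep 0.03 err 0.0 minq5 0.641
lin mm [   0.    0. -100.] turn 0 t= 31.45 F [-0.15  0.88  0.11] q6 -1.7345926010134316 gap 0.08571690341647746
lin mm [ -29.1  107.9 -137. ] turn 0 t= 31.45 F [-0.15  0.88  0.11] q6 -1.7345926010134316 gap 0.08571690341647746
lin mm [ -66.1  236.5 -220.1] turn 0 t= 31.45 F [-0.15  0.88  0.11] q6 -1.7345926010134316 gap 0.08571690341647746
lin mm [  10.8  247.9 -299.2] turn 0 t= 31.45 F [-0.15  0.88  0.11] q6 -1.7345926010134316 gap 0.08571690341647746
lin mm [ 121.9  285.5 -362.7] turn 0 t= 31.45 F [-0.15  0.88  0.11] q6 -1.7345926010134316 gap 0.08571690341647746
lin mm [ 193.3  424.5 -291.5] turn 0 t= 31.45 F [-0.15  0.88  0.11] q6 -1.7345926010134316 gap 0.08571690341647746
lin mm [ 193.3  424.5 -161.5] turn 0 t= 31.45 F [-0.15  0.88  0.11] q6 -1.7345926010134316 gap 0.08571690341647746
```

```bash
python3 -m creep '[{"linear":[0,0,-20],"turn":0,"gripper":1},{"linear":[0,0,-45],"turn":0,"gripper":1},{"linear":[0,0,-72],"turn":0,"gripper":1},{"linear":[0,0,-100],"turn":0,"gripper":1},{"linear":[-7,27,-109],"turn":0,"gripper":0},{"linear":[-14,54,-118],"turn":0,"gripper":-1},{"linear":[-22,81,-127],"turn":0,"gripper":-1},{"linear":[-29,108,-137],"turn":0,"gripper":-1},{"linear":[-38,140,-158],"turn":0,"gripper":-1},{"linear":[-47,172,-179],"turn":0,"gripper":-1},{"linear":[-56,204,-200],"turn":0,"gripper":-1},{"linear":[-66,236,-220],"turn":0,"gripper":-1}]'
python3 - <<'E'
from h import *
s=arm.read_state();R=np.array(s["tool_rot"]);print(np.array(s["q"]));print(RI.T@R)
up=toW([.0586,0,.4111]);pre=toW([.142,0,.3114])
for m in([.48,-.05,.30],[.53,-.08,.42],up,pre): go(m)
im,d=eyes.grab_frame("side");cv2.imwrite("pics/side12.png",im)
E
```

```text
time_s: 32.65
tcp_pos: [0.4764, -0.0281, 0.1877]
tool_rot: [[0.755, 0.161, 0.636], [0.123, -0.987, 0.103], [0.644, 0.0, -0.765]]
ft_force: [0.8, -0.6, 0.2]
finger_gap: 0.0
[-0.3798  0.2607  2.3769  1.9018  0.358  -0.7829]
[[ 0.7651  0.0008  0.6439]
 [ 0.0009 -1.      0.0002]
 [ 0.6439  0.0005 -0.7651]]
lin mm [ 72.3  22.2 -85.9] turn 0 t= 32.65 F [ 0.77 -0.6   0.18] q6 -0.7828881011001311 gap 3.966270761483338e-05
lin mm [ 183.7   59.9 -149. ] turn 0 t= 32.65 F [ 0.77 -0.6   0.18] q6 -0.7828881011001311 gap 3.966270761483338e-05
lin mm [254.6 198.9 -77.6] turn 0 t= 32.65 F [ 0.77 -0.6   0.18] q6 -0.7828881011001311 gap 3.966270761483338e-05
lin mm [254.3 199.   52.4] turn 0 t= 32.65 F [ 0.77 -0.6   0.18] q6 -0.7828881011001311 gap 3.966270761483338e-05
```

View pics/side12.png

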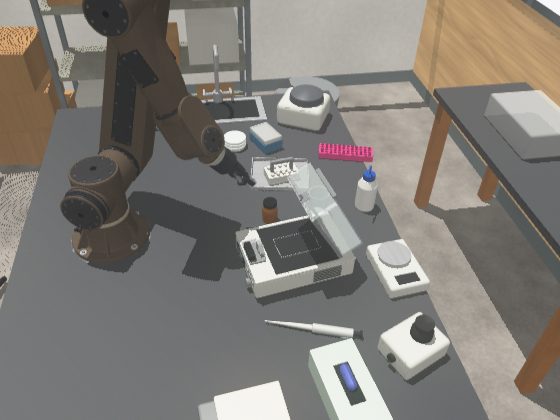

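```bash
python3 -m creep '[{"linear":[18,5,-22],"turn":0,"gripper":-1},{"linear":[36,11,-43],"turn":0,"gripper":-1},{"linear":[54,17,-65],"turn":0,"gripper":-1},{"linear":[72,22,-86],"turn":0,"gripper":-1},{"linear":[100,31,-105],"turn":0,"gripper":-1},{"linear":[128,41,-122],"turn":0,"gripper":-1},{"linear":[156,50,-138],"turn":0,"gripper":-1},{"linear":[186,62,-151],"turn":0,"gripper":-1},{"linear":[205,96,-135],"turn":0,"gripper":-1},{"linear":[222,130,-115],"turn":0,"gripper":-1},{"linear":[238,165,-97],"turn":0,"gripper":-1},{"linear":[255,199,-78],"turn":0,"gripper":-1}]'
python3 - <<'E'
from h import *
s=arm.read_state();R=np.array(s["tool_rot"]);print(np.array(s["q"]));print(RI.T@R)
go(toW([.142,0,.3114]))
im,d=eyes.grab_frame("side");cv2.imwrite("pics/side13.png",cv2.resize(im[80:280,180:400],None,fx=3,fy=3))
E
```

```text
time_s: 33.9
tcp_pos: [0.6528, -0.2016, 0.4111]
tool_rot: [[0.755, 0.16, 0.636], [0.123, -0.987, 0.103], [0.644, 0.0, -0.765]]
ft_force: [1.0, 0.5, 0.0]
finger_gap: -0.0
[-0.557   0.2663  1.5885  0.6161  0.8228  0.5329]
[[ 0.7649  0.0004  0.6442]
 [ 0.0005 -1.      0.    ]
 [ 0.6442  0.0003 -0.7649]]
lin mm [ -1.5  -0.7 129.1] turn 0 t= 33.9 F [1.01 0.47 0.03] q6 0.5329112116463752 gap -2.2264367949140925e-05
```

View pics/side13.png

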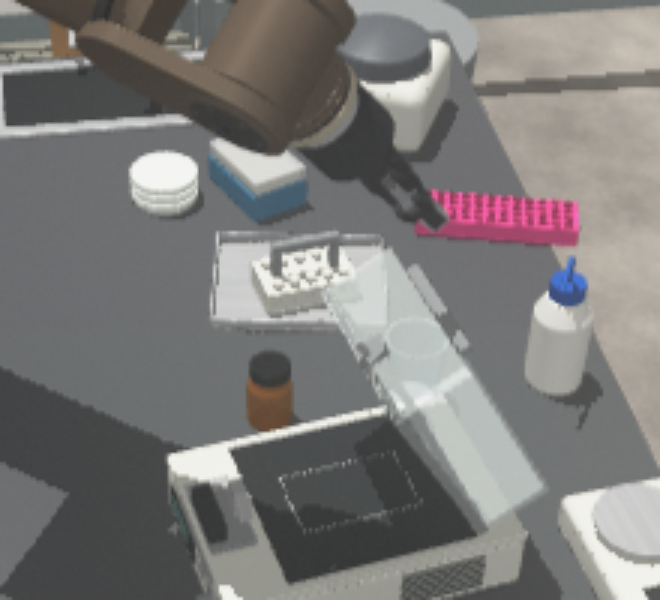

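Now down behind the hood, then compute arc waypoints.

```bash
python3 -m creep '[{"linear":[0,0,35],"turn":0,"gripper":-1},{"linear":[0,0,70],"turn":0,"gripper":-1},{"linear":[0,0,102],"turn":0,"gripper":-1},{"linear":[0,0,129],"turn":0,"gripper":-1},{"linear":[0,0,129],"turn":0,"gripper":-1}]'
python3 - <<'E'
from h import *
from hood import *
s=arm.read_state();R=np.array(s["tool_rot"])
a=-(RI.T@R)[:,2][[0,2]];a/=np.linalg.norm(a);print(toI(np.array(s["tcp_pos"])))
for th in(1.05,1.0,.95,.9,.85,.75,.65,.55,.45,.35,.25,.15,.1,.05,0):
    T,v,b=tcp_for(th,a);print(th);go(toW([T[0]/1000,0,T[1]/1000]))
im,d=eyes.grab_frame("side");cv2.imwrite("pics/side14.png",cv2.resize(im[80:280,180:400],None,fx=3,fy=3))
E
```

```text
time_s: 34.45
tcp_pos: [0.7344, -0.1861, 0.3085]
tool_rot: [[0.758, 0.161, 0.632], [0.122, -0.987, 0.106], [0.641, -0.003, -0.768]]
ft_force: [-0.2, -0.4, -0.3]
finger_gap: -0.0004
[0.143  0.0015 0.3085]
1.05
lin mm [-38.3   1.5  -9.8] turn 0 t= 34.45 F [-0.18 -0.44 -0.29] q6 0.4851754237847337 gap -0.000351188082104975
1.0
lin mm [-47.8   1.5 -16.2] turn 0 t= 34.45 F [-0.18 -0.44 -0.29] q6 0.4851754237847337 gap -0.000351188082104975
0.95
lin mm [-57.5   1.5 -22. ] turn 0 t= 34.45 F [-0.18 -0.44 -0.29] q6 0.4851754237847337 gap -0.000351188082104975
0.9
lin mm [-67.5   1.5 -27.2] turn 0 t= 34.45 F [-0.18 -0.44 -0.29] q6 0.4851754237847337 gap -0.000351188082104975
0.85
lin mm [-77.5   1.5 -31.8] turn 0 t= 34.45 F [-0.18 -0.44 -0.29] q6 0.4851754237847337 gap -0.000351188082104975
0.75
lin mm [-97.7   1.5 -39.2] turn 0 t= 34.45 F [-0.18 -0.44 -0.29] q6 0.4851754237847337 gap -0.000351188082104975
0.65
lin mm [-118.5    1.5  -44.3] turn 0 t= 34.45 F [-0.18 -0.44 -0.29] q6 0.4851754237847337 gap -0.000351188082104975
0.55
lin mm [-139.7    1.5  -47. ] turn 0 t= 34.45 F [-0.18 -0.44 -0.
[... 194 characters left out ...]
  1.5  -46.4] turn 0 t= 34.45 F [-0.18 -0.44 -0.29] q6 0.4851754237847337 gap -0.000351188082104975
0.25
lin mm [-197.9    1.5  -43.9] turn 0 t= 34.45 F [-0.18 -0.44 -0.29] q6 0.4851754237847337 gap -0.000351188082104975
0.15
lin mm [-215.7    1.6  -39.7] turn 0 t= 34.45 F [-0.18 -0.44 -0.29] q6 0.4851754237847337 gap -0.000351188082104975
0.1
lin mm [-224.3    1.6  -36.9] turn 0 t= 34.45 F [-0.18 -0.44 -0.29] q6 0.4851754237847337 gap -0.000351188082104975
0.05
lin mm [-232.9    1.6  -33.7] turn 0 t= 34.45 F [-0.18 -0.44 -0.29] q6 0.4851754237847337 gap -0.000351188082104975
0
lin mm [-241.3    1.6  -30.1] turn 0 t= 34.45 F [-0.18 -0.44 -0.29] q6 0.4851754237847337 gap -0.000351188082104975
```

View pics/side14.png

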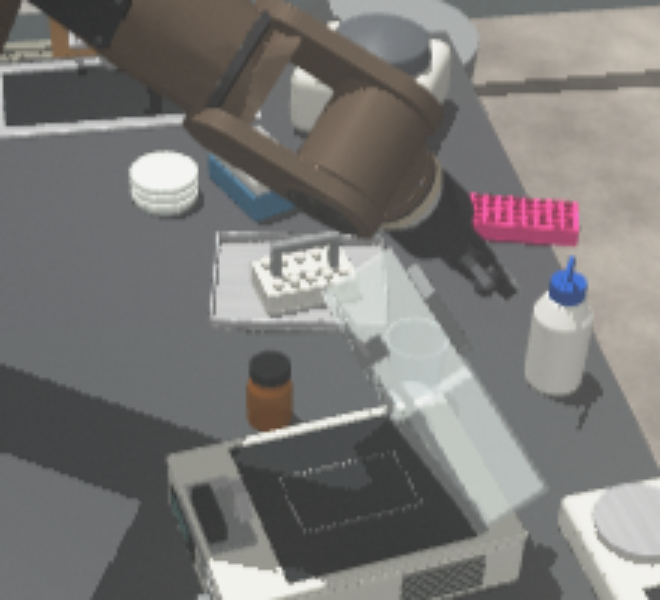

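```bash
python3 -m creep '[{"linear":[-15,0,-4],"turn":0,"gripper":-1},{"linear":[-28,0,-7],"turn":0,"gripper":-1},{"linear":[-38,1,-10],"turn":0,"gripper":-1},{"linear":[-48,1,-16],"turn":0,"gripper":-1},{"linear":[-57,1,-22],"turn":0,"gripper":-1},{"linear":[-67,1,-27],"turn":0,"gripper":-1}]'
python3 - <<'E'
from h import *
s=arm.read_state();print(np.array(s["q"]));R=np.array(s["tool_rot"]);print(RI.T@R)
im,d=eyes.grab_frame("side");cv2.imwrite("pics/side15.png",cv2.resize(im[80:280,180:400],None,fx=3,fy=3))
E
```

```text
time_s: 35.1
tcp_pos: [0.6658, -0.1994, 0.2922]
tool_rot: [[0.753, 0.16, 0.638], [0.123, -0.987, 0.102], [0.646, 0.002, -0.763]]
ft_force: [0.8, 1.4, 4.1]
finger_gap: 0.0001
[-0.5412  0.3857  1.7407  0.8206  0.6047  0.2739]
[[ 0.7632 -0.0001  0.6461]
 [ 0.0012 -1.     -0.0016]
 [ 0.6461  0.002  -0.7632]]
```

View pics/side15.png

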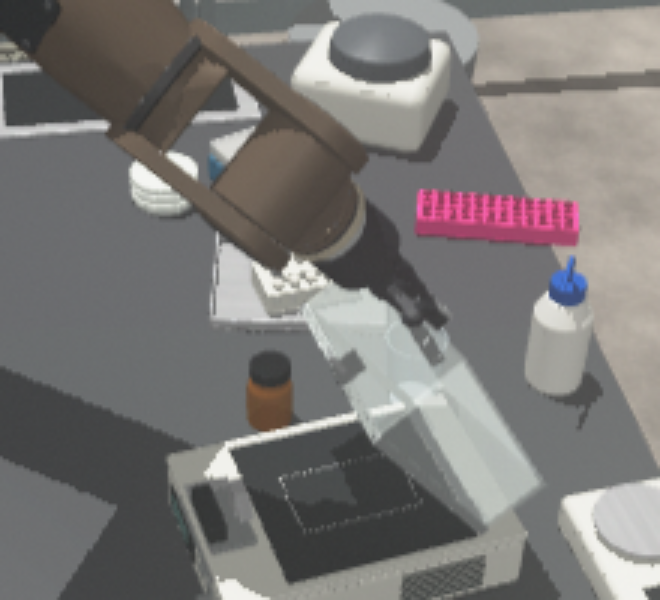

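```bash
python3 -m creep '[{"linear":[-10,0,-5],"turn":0,"gripper":-1},{"linear":[-20,0,-9],"turn":0,"gripper":-1},{"linear":[-31,0,-12],"turn":0,"gripper":-1},{"linear":[-41,0,-15],"turn":0,"gripper":-1},{"linear":[-51,0,-17],"turn":0,"gripper":-1},{"linear":[-62,0,-19],"turn":0,"gripper":-1},{"linear":[-73,0,-20],"turn":0,"gripper":-1},{"linear":[-84,0,-20],"turn":0,"gripper":-1},{"linear":[-94,0,-20],"turn":0,"gripper":-1},{"linear":[-104,0,-20],"turn":0,"gripper":-1},{"linear":[-113,0,-19],"turn":0,"gripper":-1},{"linear":[-122,0,-18],"turn":0,"gripper":-1}]'
python3 - <<'E'
from h import *
from hood import *
s=arm.read_state();print(np.array(s["q"]));R=np.array(s["tool_rot"])
a=-(RI.T@R)[:,2][[0,2]];a/=np.linalg.norm(a);print(toI(np.array(s["tcp_pos"])))
for th in(.3,.2,.15,.1,.05,0):
    T,v,b=tcp_for(th,a);print(th);go(toW([T[0]/1000,0,T[1]/1000]))
im,d=eyes.grab_frame("side");cv2.imwrite("pics/side16.png",cv2.resize(im[80:280,180:400],None,fx=3,fy=3))
E
```

```text
time_s: 36.35
tcp_pos: [0.5628, -0.2163, 0.2266]
tool_rot: [[0.754, 0.16, 0.638], [0.123, -0.987, 0.102], [0.646, 0.002, -0.764]]
ft_force: [0.6, 0.5, 3.2]
finger_gap: -0.0005
[-0.6859  0.3604  2.0083  1.1327  0.5621 -0.2071]
[-0.0312 -0.0008  0.2266]
0.3
lin mm [-2.7 -0.8  3.2] turn 0 t= 36.35 F [0.58 0.46 3.21] q6 -0.2071177319976846 gap -0.00045529931745629426
0.2
lin mm [-20.6  -0.8   6.5] turn 0 t= 36.35 F [0.58 0.46 3.21] q6 -0.2071177319976846 gap -0.00045529931745629426
0.15
lin mm [-29.5  -0.8   8.7] turn 0 t= 36.35 F [0.58 0.46 3.21] q6 -0.2071177319976846 gap -0.00045529931745629426
0.1
lin mm [-38.2  -0.9  11.5] turn 0 t= 36.35 F [0.58 0.46 3.21] q6 -0.2071177319976846 gap -0.00045529931745629426
0.05
lin mm [-46.7  -0.9  14.6] turn 0 t= 36.35 F [0.58 0.46 3.21] q6 -0.2071177319976846 gap -0.00045529931745629426
0
lin mm [-55.1  -0.9  18.2] turn 0 t= 36.35 F [0.58 0.46 3.21] q6 -0.2071177319976846 gap -0.00045529931745629426
```

View pics/side16.png

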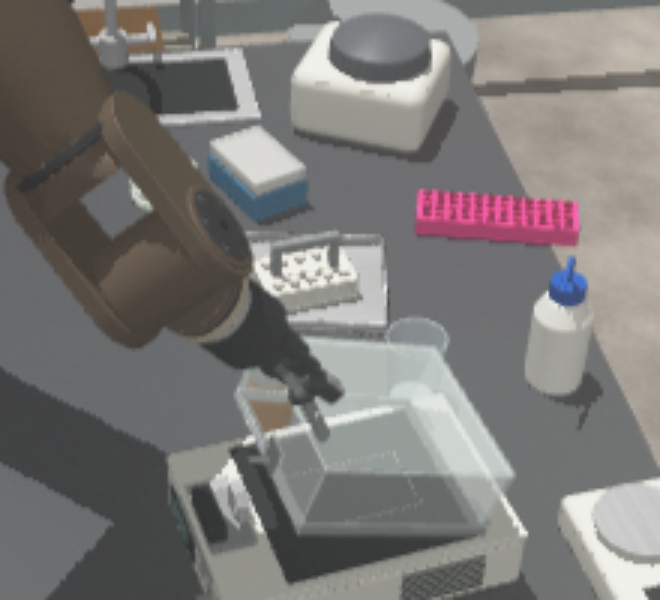

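```bash
python3 -m creep '[{"linear":[-11,-1,5],"turn":0,"gripper":-1},{"linear":[-21,-1,7],"turn":0,"gripper":-1},{"linear":[-30,-1,9],"turn":0,"gripper":-1},{"linear":[-38,-1,12],"turn":0,"gripper":-1},{"linear":[-43,-1,13],"turn":0,"gripper":-1}]' | sed -n '1,2p;4p'
python3 -m creep '[{"linear":[-4,0,2],"turn":0,"gripper":-1},{"linear":[-8,0,4],"turn":0,"gripper":-1},{"linear":[-8,0,4],"turn":0,"gripper":-1}]' | sed -n '2p;4p'
python3 -m creep '[{"linear":[-3,0,2],"turn":0,"gripper":-1},{"linear":[-5,0,4],"turn":0,"gripper":-1},{"linear":[-5,0,4],"turn":0,"gripper":-1}]' | sed -n '2p;4p'
```

```text
time_s: 36.9
tcp_pos: [0.5399, -0.2194, 0.1904]
ft_force: [9.1, 4.0, 15.0]
tcp_pos: [0.5356, -0.22, 0.1822]
ft_force: [-6.7, 0.8, 15.2]
tcp_pos: [0.5341, -0.2202, 0.1749]
ft_force: [-8.3, -0.7, 13.9]
```

```bash
python3 -m creep '[{"linear":[-1,0,1],"turn":0,"gripper":-1},{"linear":[-2,0,3],"turn":0,"gripper":-1},{"linear":[-2,0,3],"turn":0,"gripper":-1}]' | sed -n '2p;4p'
python3 - <<'E'
from h import *
im,d=eyes.grab_frame("side");cv2.imwrite("pics/side17.png",cv2.resize(im[80:280,180:400],None,fx=3,fy=3))
I=toI(cloud("side",im,d).reshape(-1,3))*1000
k=(I[:,0]>-90)&(I[:,0]<80)&(I[:,1]>-90)&(I[:,1]<-50)&(I[:,2]>150)&(I[:,2]<200);H=I[k];A=np.c_[H[:,0],np.ones(len(H))];print(np.linalg.lstsq(A,H[:,2],rcond=None)[0])
E
```

```text
tcp_pos: [0.5346, -0.2202, 0.1743]
ft_force: [-32.3, 1.0, 51.6]
[  0.0011 170.7677]
```

View pics/side17.png

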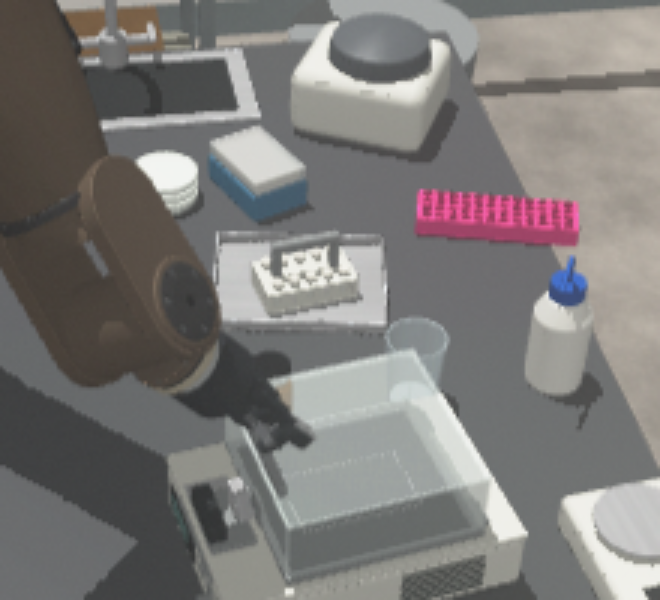

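```bash
python3 -m creep '[{"linear":[3,0,-4],"turn":0,"gripper":-1},{"linear":[10,0,-11],"turn":0,"gripper":-1},{"linear":[26,0,-30],"turn":0,"gripper":-1},{"linear":[50,0,-58],"turn":0,"gripper":-1},{"linear":[70,0,-85],"turn":0,"gripper":-1},{"linear":[70,0,-110],"turn":0,"gripper":-1},{"linear":[70,0,-110],"turn":0,"gripper":-1}]'
python3 - <<'E'
from h import *
im,d=eyes.grab_frame("side");cv2.imwrite("pics/side18.png",im);C=cloud("side",im,d);np.save("s18.npy",C)
I=toI(C.reshape(-1,3))*1000
k=(I[:,0]>-90)&(I[:,0]<80)&(I[:,1]>-90)&(I[:,1]<-50)&(I[:,2]>150)&(I[:,2]<200);H=I[k];A=np.c_[H[:,0],np.ones(len(H))];print(np.linalg.lstsq(A,H[:,2],rcond=None)[0])
G=I[(I[:,2]>108)&(I[:,2]<118)&(I[:,0]<-145)&(I[:,0]>-180)&(abs(I[:,1])<80)];print(len(G),np.percentile(G,[2,50,98],axis=0))
im,d=eyes.grab_frame("scene");cv2.imwrite("pics/scene18.png",im);P=cloud("scene",im,d).reshape(-1,3)
for nm,(x,y),lo in(("beaker",(.705,.005),.088),("jar",(.535,-.005),.078)):
    R=P[(np.hypot(P[:,0]-x,P[:,1]-y)<.07)&(P[:,2]>lo)&(P[:,2]<.12)];print(nm,cv2.minEnclosingCircle((R[:,:2]*1000).astype(np.float32)))
k=(abs(P[:,0]-.61)<.12)&(abs(P[:,1]-.228)<.1);Q=P[k]
for lo,hi in((.074,.095),(.035,.055)):
    R=Q[(Q[:,2]>lo)&(Q[:,2]<hi)];print(len(R),cv2.minAreaRect((R[:,:2]*1000).astype(np.float32)),np.percentile(R[:,2],[2,50,98]))
E
```

```text
time_s: 38.55
tcp_pos: [0.5166, -0.2227, 0.3019]
tool_rot: [[0.753, 0.16, 0.638], [0.125, -0.987, 0.1], [0.646, 0.004, -0.763]]
ft_force: [0.1, -0.7, -0.7]
finger_gap: -0.0002
[ -0.0079 171.1264]
103 [[-172.5955  -31.3676  108.8319]
 [-162.5062   -0.4673  112.9446]
 [-152.5937   30.68    117.0839]]
beaker ((703.7061767578125, 4.357812404632568), 36.78525924682617)
jar ((534.1922607421875, -3.829705238342285), 25.012666702270508)
153 ((614.5256958007812, 220.88504028320312), (87.19052124023438, 12.42778491973877), 9.934883117675781) [0.0746 0.0838 0.0875]
556 ((614.049560546875, 220.97804260253906), (120.09862518310547, 69.4841537475586), 9.527310371398926) [0.0351 0.0378 0.0506]
```

View pics/side18.png

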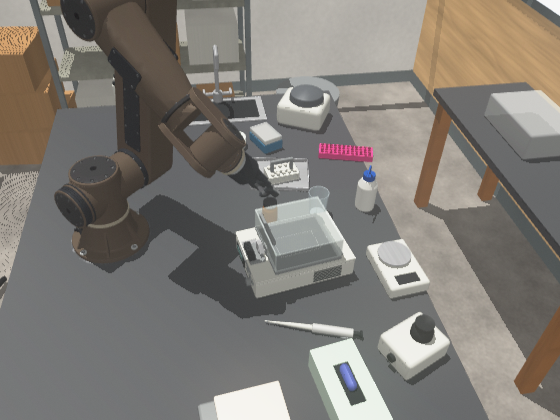

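View pics/scene18.png

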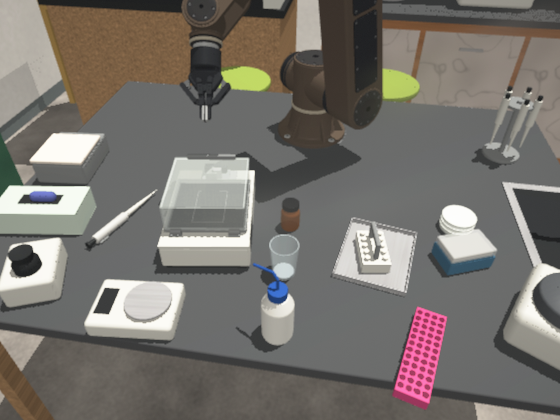

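```bash
python3 -c "
from cell import arm
print(arm.job_done())"
```

```text
the job is handed in; nothing more can be done
None
```

I did the job in the order asked and handed it in at about 38.7 s.

**What I did**
- I slid the catch to its stop, where the force rose to 16 N, and lifted off it there. It snapped home and the hood sprang open.
- I lifted the carrier out by its handle, kept it level, and lowered it into the tray until the force showed contact. Then I opened the gripper.
- I drew the hood down along its arc and pressed it shut.

**What the last checks showed**
- **Hood and catch:** the hood's top was flat at 171 mm and stayed so after I let go. The catch was back at rest, within 1 mm.
- **Carrier:** it stands flat at about (0.614, 0.221) in the tray, with the handle top at 84–87 mm.
- **Bystanders:** beaker and jar measured within 2 mm of where they began. The pipette, tip box and dishes look unmoved in the pictures; I did not measure them.
- **Robot:** it stood clear of everything and touched nothing.

**What disagreed or was rough**
- **Tilting the tool:** the moves cannot tilt the tool directly. I built up about 40° by repeatedly commanding poses just out of reach with the arm stretched. While doing so, joint 3 read 0.047–0.048 rad against its limit of 0.05.
- **First approach:** my first tilted approach to the handle ran into the last joint's limit, so I backed out and came in with the tool turned half round.
- **Pressing the hood:** the last press went past the click, to about 61 N through the fingertips (52 N of it vertical), more than was needed.

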